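# Stable a wagon with the sector plate's lever

### The job

On the model railway's storage yard, swing the sector plate with its lever until its track lines up with the road in which the short low-sided wagon stands, then push the long high-sided wagon off the plate along the rails, without lifting it, gently up against the short wagon so that their couplings meet and the short wagon stays about where it was. Then bring the lever back to its middle mark so that the empty plate lines up with the middle road, and leave the glue bottle and paint jars standing where they are.

Things in the scene. Friction and masses are not known exactly. Their poses are not given: they have to be found in the camera images.
- yard: Plywood yard board, 588 x 272 x 12 mm, fixed. Origin: on the bench top under the sector plate's pivot; +x runs along the middle of three roads that fan out from the pivot, +y to its left, z up. The short wagon's road lies at about -0.26 rad about z (nearest the robot), the others at 0 and +0.24, 134 to 400 mm from the pivot, each ended by a buffer stop.
- deck (a joint): How far the sector plate (track plate, lever bar and handle in one piece) has turned about its pivot since the start, rad, anticlockwise from above; its true direction is the x axis of deck_middle. Stiff (1 N at the handle), no clicks, stays where left. On the quadrant under the 10 mm lever bar each road has two black lines, 17 mm apart, that bracket the bar when lined up.
- deck_middle (a point): On the plate's running surface (z = 19.5 mm, like the roads'), midway between its rails, 60 mm from the pivot; +x points along its track to the roads. The track runs from 20 mm behind the pivot to 130 mm before it, a 5 mm high wheel stop across it 12 mm behind the pivot. All parts from roads to handle are below z = 27 mm.
- lever_grip (a point): Middle of the lever's round upright wooden handle, 22 mm thick, 47 mm above the bench; the handle stands from z = 20 to 72 mm, 122 mm from the pivot on the side away from the roads, and swings with the plate.
- near_road_mouth (a point): Middle of the mouth of the short wagon's road, on the running surface, 134 mm from the pivot; +x points along the road, away from the pivot. Plate and roads are pairs of aluminium angles: wheels run between uprights 22 mm apart and 7 mm high, flared to 25 mm at the road mouths.
- long_wagon_center (a point): Centre, half-way up, of the long high-sided model wagon that starts on the plate: 126 mm long over couplings, 28 wide, 34 high, 45 to 90 g; y axis along it. Flat end walls, 53 mm from the centre and 12 to 34 mm above the rails, suit pushing. It slides along the rails with under 1 N, 2 mm play a side.
- short_wagon_center (a point): Centre, half-way up, of the short low-sided model wagon in the near road: 111 mm long over couplings, 28 wide, 26 high, 55 g; y axis along it. Not braked: it slides as easily as the other. When the two wagons' couplings meet their centres are 114 mm apart.
- glue: Glue bottle standing loose on the bench, beside the lever or past the vice, 30 mm across, 100 mm high, origin under its foot. A bystander.
- jar: Dark-capped paint jars standing loose on the bench, 26 mm across, 34 mm high, origin under its foot. A bystander; it and the glue bottle may have changed places.
Mind the look-alikes: they are no part of the job. What is shaped like the part that bears long_wagon_center but green is not meant.

How it is judged:
By the outcome, as a careful person would: the job done as asked, in the order asked, and still so for the second after the job is handed in, with the robot touching nothing.
It also fails if it takes over 64 s, if anything falls off the work surface, if the arm or the gripper's body presses on something with over 40 N, if the wrist force passes 120 N, or if a joint passes its speed limit or range.

### The arm

A 6-joint arm with a two-finger parallel gripper is mounted at the origin on a cart in front of the work surface, level with it; the furniture and walls round the work are solid. World frame = base frame: x ahead of the robot, y to its left, z up, the work surface at z = 0. Lengths are in m, angles in degrees, forces in N, time in s.
With the tool pointing down it reaches from about 0.4 to 0.825 m from the base axis. Payload 7 kg.
Tool frame: the origin (TCP) lies midway between the tips of the shut fingers; the grasp point (between the pads) lies ctrl.tcp_to_grasp behind it (ctrl.tcp_to_grasp is the distance from the TCP to the grasp point, in m); y points along the fingers, z is the direction in which the jaws open and shut, and the axes are right-handed (so a half turn about y gives the same grasp; the last joint's range is limited). The gripper opens to 88 mm and grips with 3 to 60 N. Pads are 19 mm wide; open, the fingers measure 130 mm over their backs; the gripper's body (78 mm by 193 mm) begins 47 mm behind the grasp point.
Start: joints at [88.642, 20.546, 0.682, 0, -70.136, -16.507], TCP at [0.207, 0.642, 0.227] pointing down, gripper open.
Joint ranges: [-176.03, 176.03], [-82.01, 121.73], [-58.28, 71.71], [-173.87, 95.51], [-174.79, -0.11], [-173.66, 173.66]. Speed limits (degrees/s): [136.94, 136.94, 172.46, 180, 180, 180].

### API

Orientations are given as [roll, pitch, yaw] about the fixed x, y, z axes, in that order (R = Rz(yaw) Ry(pitch) Rx(roll)).
In Python, from plant import ctrl, snapshot, silhouettes gives the robot as it stands.
- The arm moves only by the shell command python3 -m pendant 'ROWS'. ROWS is JSON, a list that holds one entry, the list of rows, each a list of 7 numbers: the shift along the tool's x, y, z in cm, then the turn, a rotation vector about the tool's x, y, z in degrees, then the opening, from 0 (shut) to 1 (fully open). In form: [[[x, y, z, rx, ry, rz, hand], ...]]. A call has 1 to 12 rows; each row shifts and turns the commanded pose from where the row before left it, along the tool's axes as they then stand; what a row does not reach is not made up. A row lasts 1/12 s, in which the tool goes at most 41.7 mm and 7.16 degrees, less where a joint would pass 70% of its speed; a pose out of reach is approached as far as the arm can. A call with a gripper value outside its range is refused whole. The fingers move at their own pace and stop on an object; the grip force is fixed at half the most. Time passes only in rows, so rows that do not move let the fingers close. It gives the time, the measured TCP pose, the force and the opening at its end, in the units of the state.
- ctrl.get_obs(): the state, without advancing time (a new reading comes with each control period).
- snapshot(name): name is "scene" or "side" or "wrist"; returns a dict with "image" (420x560x3 uint8, red, green, blue), "camera_matrix" (3x3 intrinsics, pixels), "eye" and "orientation" of the camera in the world; the wrist camera has in their place "mount" (4x4, takes a point from camera to tool coordinates, whose origin is the TCP and whose axes are the tool frame's). Camera axes: x right, y down, z forward; pixel columns grow to the right and rows downward; lengths in m; the calibration is good to about 2 mm. The wrist camera is an equidistant fisheye: a pixel r from the principal point sees the ray r / f radians off the axis. A picture is of the moment at which its call begins: read the wrist's pose just before it. There is no depth.
- ctrl.close_job(): hands the job in, once; it reports no verdict.
Trained networks look in a picture, given as the dict that the camera call returned (one of the last four; its "shot" number tells which), for a name from the list of things; names that differ only in an ending like _2 or _b are one class to them, and where a whole thing is asked for, a point or a joint stands for the part that bears it (a point fixed in the world has none). Each returns a list of dicts, best first, with "confidence" (0 to 1); they miss things now and then, are a little off and sometimes report something else, mostly with a low value. They report only what shows in the picture. A call takes as long as a camera call. They do not tell look-alikes from the thing itself.
- silhouettes(picture, thing): "mask" (420x560 bool, what is visible of it) and "bbox" ([left, top, width, height] in pixels, round what is visible of it).
The state is a dict: "clock": time; "joint_pos": joint angles; "qvel": joint speeds; "tau": joint torques, N m; "tool_pos": TCP position; "orientation": TCP orientation; "force": force on the tool from outside, world axes, zero at the start; "moment": the same for the moment, N m; "opening": finger opening in m.
Only numpy, scipy, OpenCV 4.12 (cv2) and the standard library are available. Lean on these libraries where they do the work, as an engineer would, in place of code of your own. Each camera call takes 0.05 s, during which the arm holds its last target.

## Working session

There is one attempt and no reset: what is moved stays moved. The work goes in short steps, Python scripts to look and compute and a shell command to move; the robot and the scene stay as the last step left them, time stands still between calls to the robot, and variables do not carry over. Pictures are saved under pics/ and viewed, and the job is handed in when it is done.

```bash
ls; mkdir -p pics
python3 - <<'E'
from plant import ctrl, snapshot, silhouettes
import cv2
print(ctrl.get_obs(), ctrl.tcp_to_grasp)
for n in ["scene","side","wrist"]:
    s=snapshot(n); cv2.imwrite(f"pics/{n}0.png",s["image"][:,:,::-1])
    print(n,{k:v for k,v in s.items() if k!="image"})
E
```

```text
pics
{'clock': 0.0, 'joint_pos': array([ 8.86438482e+01,  2.05913643e+01,  6.32481403e-01, -1.89993209e-02,
       -7.01376610e+01, -1.65063667e+01]), 'qvel': array([ 0.06931081, -0.04949251,  0.03179867,  0.07853915,  0.07384397,
       -0.01501431]), 'tau': array([-3.94483031e-04, -5.82716274e+01,  2.93054366e+01,  6.99729323e+00,
        7.06183855e-03, -1.61405947e-04]), 'tool_pos': array([0.20693343, 0.64196183, 0.22561722]), 'orientation': array([-8.99023600e+01,  1.03082849e-02,  1.62131020e+02]), 'force': array([ 0.1941711 ,  0.43120779, -0.1243321 ]), 'moment': array([-0.01116736,  0.02966873, -0.03847145]), 'opening': 0.08781103541068239} 0.0188
scene {'camera_matrix': array([[403.27385353,   0.        , 280.65827006],
       [  0.        , 403.27385353, 210.1213773 ],
       [  0.        ,   0.        ,   1.        ]]), 'eye': array([-0.03179428, -0.33055086,  0.54072874]), 'orientation': array([-123.17747342,   -1.12153261,  -64.37958286]), 'shot': 1}
side {'camera_matrix': array([[406.67387224,   0.        , 284.42433353],
       [  0.        , 406.67387224, 212.05885019],
       [  0.        ,   0.        ,   1.        ]]), 'eye': array([ 0.42830118, -0.78688301,  0.5107895 ]), 'orientation': array([-120.06584234,   -1.02453219,  -13.54744227]), 'shot': 2}
wrist {'camera_matrix': array([[325.1922621 ,   0.        , 282.03891556],
       [  0.        , 325.1922621 , 210.20659701],
       [  0.        ,   0.        ,   1.        ]]), 'mount': array([[ 7.11990426e-04,  9.62432999e-01,  2.71518350e-01,
        -7.31648389e-02],
       [ 9.21470437e-04, -2.71518935e-01,  9.62432657e-01,
        -1.58123384e-01],
       [ 9.99999322e-01, -4.35046704e-04, -1.08017244e-03,
        -8.42358999e-04],
       [ 0.00000000e+00,  0.00000000e+00,  0.00000000e+00,
         1.00000000e+00]]), 'shot': 3}
```

View pics/scene0.png

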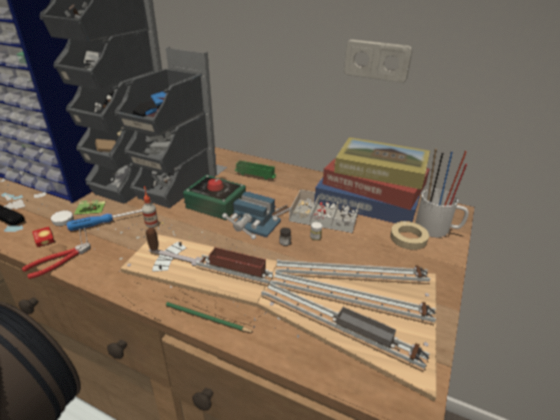

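View pics/side0.png

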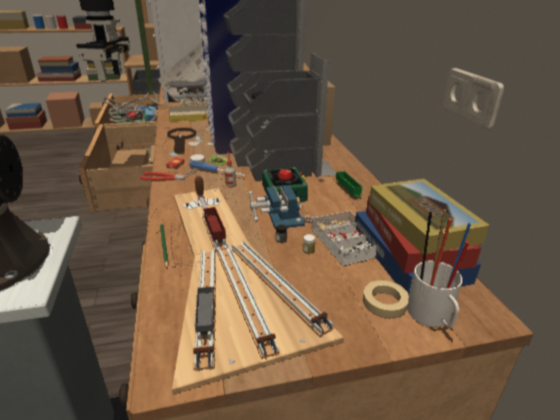

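View pics/wrist0.png

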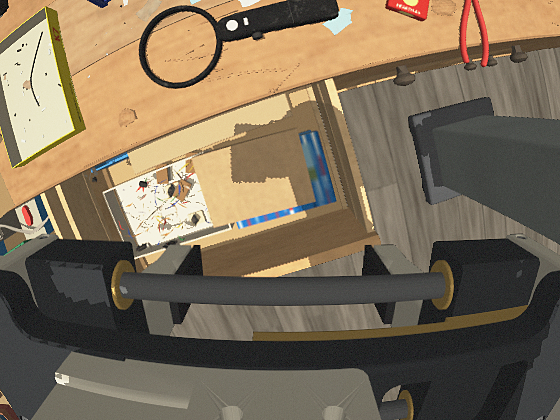

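The scene camera shows the dark red long wagon on the plate at (238,262), the short grey wagon in the near road at (367,328), and the lever handle at (152,238). The look-alike is a green wagon at (255,170), back on the bench. The glue bottle is at (150,210), beside the lever, and the jars are at (285,236) and (316,231).

```bash
cat > h.py <<'E'
import numpy as np, cv2
from scipy.spatial.transform import Rotation as R
from plant import ctrl, snapshot, silhouettes
def Rm(o): return R.from_euler('xyz',o,degrees=True).as_matrix()
def pose(s,obs=None):
    if 'eye' in s: return np.array(s['eye']),Rm(s['orientation'])
    T=np.eye(4);T[:3,:3]=Rm(obs['orientation']);T[:3,3]=obs['tool_pos'];T=T@s['mount']
    return T[:3,3],T[:3,:3]
def topt(s,uv,z,obs=None):
    e,M=pose(s,obs);K=s['camera_matrix'];x=(uv[0]-K[0,2])/K[0,0];y=(uv[1]-K[1,2])/K[1,1]
    if 'eye' in s: d=np.array([x,y,1])
    else:
        t=np.hypot(x,y); d=np.array([x/t*np.sin(t),y/t*np.sin(t),np.cos(t)]) if t>0 else np.array([0,0,1.])
    d=M@d; return e+d*(z-e[2])/d[2]
def proj(s,p,obs=None):
    e,M=pose(s,obs);K=s['camera_matrix'];c=(np.atleast_2d(p)-e)@M
    if 'eye' in s: q=c[:,:2]/c[:,2:]
    else:
        r=np.hypot(c[:,0],c[:,1]);t=np.arctan2(r,c[:,2]);q=c[:,:2]/r[:,None]*t[:,None]
    return q*K[0,0]+K[:2,2]
def save(s,name,box=None,scale=1):
    im=s['image'][:,:,::-1]
    if box: x,y,w,h=box; im=im[y:y+h,x:x+w]
    cv2.imwrite('pics/'+name,cv2.resize(im,None,fx=scale,fy=scale,interpolation=cv2.INTER_CUBIC))
E
python3 - <<'E'
from h import *
s=snapshot("scene"); t=snapshot("side")
save(s,"sc1.png",(110,180,200,150),4); save(s,"sc2.png",(250,230,200,150),4); save(t,"sd1.png",(150,160,200,150),4);save(t,"sd2.png",(150,230,200,150),4)
for th in ["long_wagon_center","short_wagon_center","lever_grip","deck","glue","jar","yard"]:
  for nm,p in(("sc",s),("sd",t)):
    for r in silhouettes(p,th):
        m=r["mask"]; ys,xs=np.nonzero(m); c=(xs.mean(),ys.mean())
        print(th,nm,round(r["confidence"],2),r["bbox"],np.round(c,1),np.round(topt(p,c,0.035)[:2],3))
E
```

```text
long_wagon_center sc 0.97 [205.8, 246.5, 61.9, 34.9] [237.2 262.2] [ 0.468 -0.01 ]
long_wagon_center sc 0.76 [235.6, 161.6, 41.1, 18.0] [256.1 169.8] [0.819 0.14 ]
long_wagon_center sd 0.88 [203.0, 208.2, 22.7, 36.4] [215.2 224.8] [ 0.467 -0.013]
long_wagon_center sd 0.69 [332.3, 169.7, 28.4, 29.9] [348.2 183.4] [0.832 0.124]
short_wagon_center sc 0.69 [335.5, 306.2, 62.5, 41.4] [367.  327.6] [ 0.425 -0.275]
short_wagon_center sd 0.61 [195.6, 286.9, 16.6, 49.9] [204.5 310.9] [ 0.425 -0.277]
short_wagon_center sd 0.45 [272.9, 225.8, 15.9, 17.5] [281.1 233.7] [ 0.601 -0.078]
lever_grip sc 0.55 [145.2, 228.4, 126.1, 57.2] [204.2 262.1] [0.44  0.046]
lever_grip sd 0.81 [197.3, 173.4, 31.4, 75.9] [206.2 208. ] [0.453 0.067]
deck sc 0.68 [142.7, 224.9, 131.0, 63.9] [202.6 261.7] [0.44 0.05]
deck sd 0.68 [194.9, 174.9, 36.1, 73.5] [206.3 211.5] [0.452 0.05 ]
glue sc 0.93 [140.9, 195.4, 17.0, 34.1] [149.1 212.9] [0.524 0.252]
glue sd 0.69 [226.3, 157.8, 5.7, 26.7] [229.6 174.8] [0.529 0.241]
jar sc 0.7 [278.4, 228.8, 12.6, 17.7] [284.8 237. ] [ 0.582 -0.057]
jar sd 0.6 [273.0, 226.6, 14.2, 16.3] [280.9 233.5] [ 0.6   -0.077]
yard sc 0.74 [120.1, 238.9, 318.3, 162.5] [320.8 300.8] [ 0.446 -0.189]
yard sd 0.97 [170.5, 189.2, 174.5, 207.3] [242.7 304.3] [ 0.489 -0.275]
```

View pics/sc1.png

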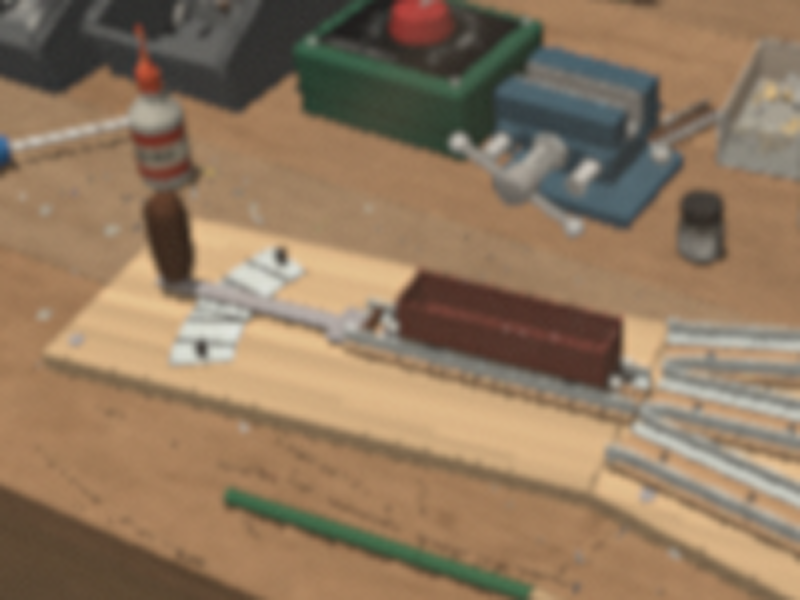

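View pics/sc2.png

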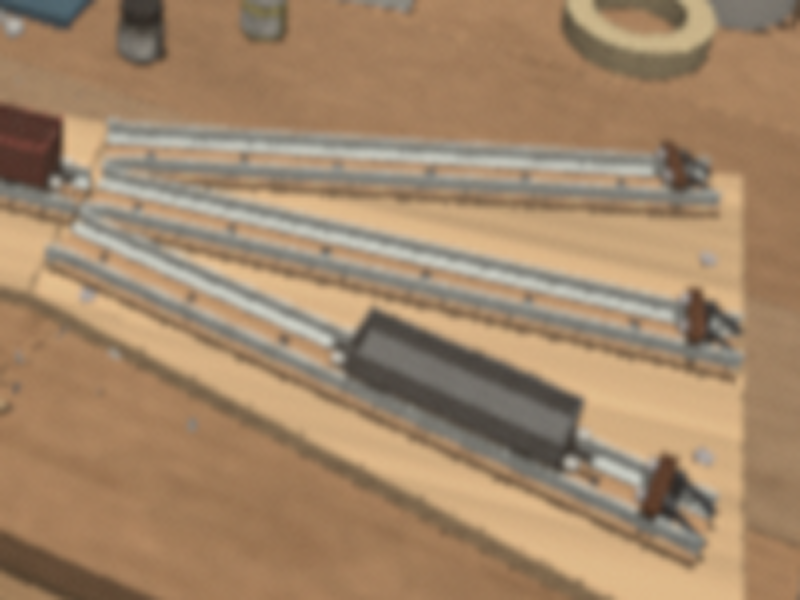

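View pics/sd1.png

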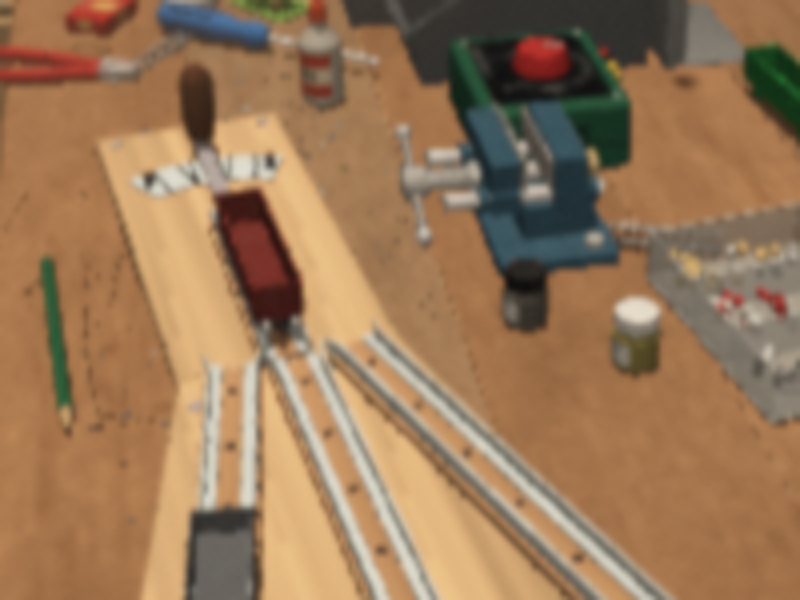

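View pics/sd2.png

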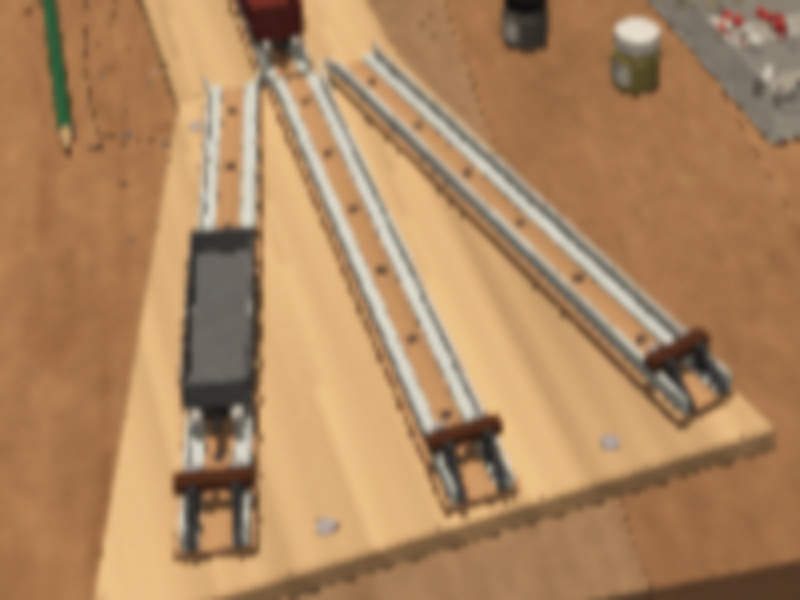

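```bash
cat >> h.py <<'E'
def yardT(p,q):  # p=(x,y,yaw) ; q Nx3 yard
    c,s_=np.cos(p[2]),np.sin(p[2]); q=np.atleast_2d(q)
    return np.c_[p[0]+c*q[:,0]-s_*q[:,1],p[1]+s_*q[:,0]+c*q[:,1],q[:,2]]
E
python3 - <<'E'
from h import *
from scipy.optimize import least_squares
s=snapshot("scene"); t=snapshot("side")
A={-0.26:0,0:0,0.24:0}
def rd(a,r,z=.0245): return [r*np.cos(a),r*np.sin(a),z]
sd=[(-.26,.134,(232,84)),(-.26,.4,(216,552)),(0,.4,(485,498)),(.24,.4,(706,402)),(0,.134,(294,74)),(.24,.134,(352,58))]
sc=[(-.26,.134,(65,240)),(0,.134,(95,195)),(.24,.134,(107,146)),(-.26,.4,(703,530)),(0,.4,(740,343)),(.24,.4,(714,186))]
def res(p,full=False):
    o=[]
    for L,pic,off in((sd,t,(150,230)),(sc,s,(250,230))):
        q=yardT(p,[rd(a,r,.0245) for a,r,_ in L]); o.append(proj(pic,q)-(np.array([u for *_,u in L])/4+off))
    return np.vstack(o) if full else np.vstack(o).ravel()
f=least_squares(res,[.46,0.03,-1.5],loss='soft_l1'); print(f.x,np.degrees(f.x[2])); print(np.round(res(f.x,True),1))
p=f.x; np.save('yard.npy',p)
for pic,n in((s,'o1'),(t,'o2')):
    im=pic['image'][:,:,::-1].copy(); im=cv2.resize(im,None,fx=4,fy=4,interpolation=cv2.INTER_CUBIC)
    def L(a,b,c):
        u=proj(pic,yardT(p,[a,b]))*4+1.5; cv2.line(im,tuple(int(v) for v in u[0]),tuple(int(v) for v in u[1]),c,1)
    for a in A:
        for k in(-.011,.011):
            c_,s_=np.cos(a),np.sin(a)
            f_=lambda r,z:[r*c_-k*s_,r*s_+k*c_,z]
            L(f_(.134,.0265),f_(.4,.0265),(0,0,255))
        L([0,0,.02],rd(a,-.122,.02),(255,0,0))
    L([-.122,0,.02],[-.122,0,.072],(0,255,0))
    x,y,w,h=(110,180,200,150) if n=='o1' else (150,160,200,150)
    cv2.imwrite(f'pics/{n}.png',im[y*4:(y+h)*4,x*4:(x+w)*4]); x,y=(250,230) if n=='o1' else (150,230)
    cv2.imwrite(f'pics/{n}b.png',im[y*4:(y+h)*4,x*4:(x+w)*4])
c,s_=np.cos(p[2]),np.sin(p[2])
for nm,xy in (("glue",topt(s,(149.5,226),0.004)),("glue sd",topt(t,(230,186),0.004)),("jar",topt(s,(284.8,245),0.003)),("handle top sc",topt(s,(151,229),.072)),("handle top sd",topt(t,(199.3,176.8),.072))):
    d=xy[:2]-p[:2]; print(nm,xy, 'yard',[c*d[0]+s_*d[1],-s_*d[0]+c*d[1]])
E
```

```text
[ 0.45774275  0.02659394 -1.42590725] -81.69846736225593
[[-0.4  3.6]
 [-3.9 -5.3]
 [-1.3 -5.1]
 [-3.3 -3.1]
 [ 1.4  3.8]
 [ 1.5  3.6]
 [10.4  1.2]
 [10.9  0.4]
 [10.8  1.4]
 [ 0.1 -1.5]
 [-0.3 -2.2]
 [-0.6 -0.7]]
glue [0.51694008 0.25112911 0.004     ] yard [np.float64(-0.21363539897529327), np.float64(0.09099604788449572)]
glue sd [0.52778219 0.23386723 0.004     ] yard [np.float64(-0.19498898298820627), np.float64(0.09923224078810777)]
jar [ 0.59483845 -0.05161088  0.003     ] yard [np.float64(0.09717963026847945), np.float64(0.1243677884975744)]
handle top sc [0.44085402 0.16802857 0.072     ] yard [np.float64(-0.14239110634170152), np.float64(0.0037089405795151485)]
handle top sd [0.44550993 0.16379124 0.072     ] yard [np.float64(-0.1375259365678807), np.float64(0.0077042725986698635)]
```

View pics/o1.png

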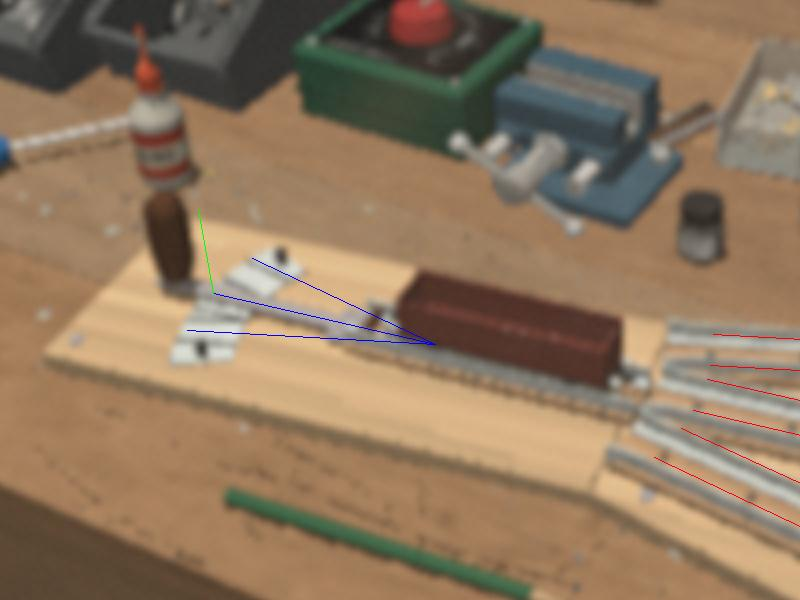

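View pics/o2b.png

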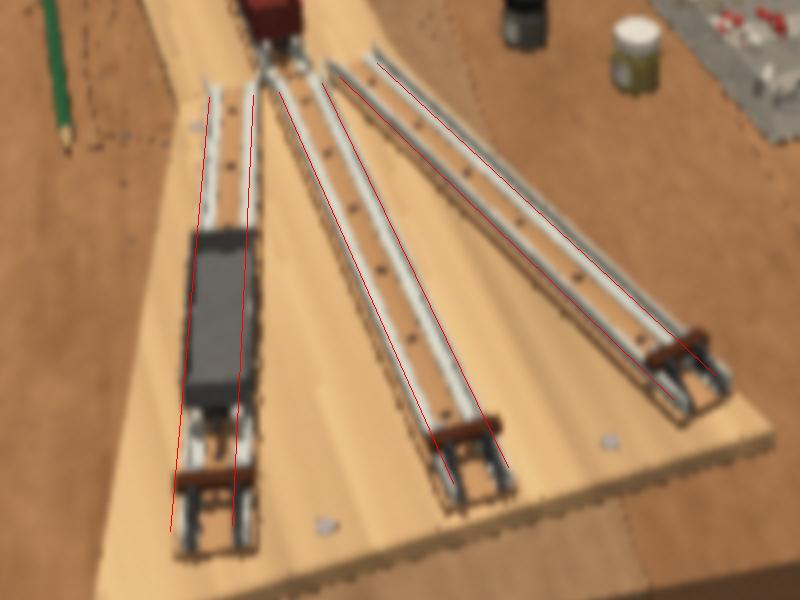

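Only the ends disagree, so the rails probably run past 400 mm. I'll refit with the end radius free.

```bash
cat > fit.py <<'E'
from h import *
from scipy.optimize import least_squares
s=snapshot("scene"); t=snapshot("side")
def rd(a,r,z=.0265): return [r*np.cos(a),r*np.sin(a),z]
sd=[(-.26,.134,(232,84)),(-.26,.4,(216,552)),(0,.4,(485,498)),(.24,.4,(706,402)),(0,.134,(294,74)),(.24,.134,(352,58))]
sc=[(-.26,.134,(65,240)),(0,.134,(95,195)),(.24,.134,(107,146)),(-.26,.4,(703,530)),(0,.4,(740,343)),(.24,.4,(714,186))]
def res(p,full=False):
    o=[]
    for L,pic,off in((sd,t,(150,230)),(sc,s,(250,230))):
        q=yardT(p,[rd(a+p[4+ (a>0)] if a else a,r if r<.2 else p[3],.0265 if r<.2 else .022) for a,r,_ in L]); o.append(proj(pic,q)-(np.array([u for *_,u in L])/4+off))
    return np.vstack(o) if full else np.r_[np.vstack(o).ravel(),p[4:]/.005]
f=least_squares(res,[.46,0.03,-1.5,.42,0,0],loss='soft_l1'); print(f.x,np.degrees(f.x[2])); print(np.round(res(f.x,True),1).tolist())
p=f.x[:3]; np.save('yard.npy',p)
for pic,n in((s,'o1'),(t,'o2')):
    im=pic['image'][:,:,::-1].copy(); im=cv2.resize(im,None,fx=4,fy=4,interpolation=cv2.INTER_CUBIC)
    def L(a,b,c):
        u=proj(pic,yardT(p,[a,b]))*4+1.5; cv2.line(im,tuple(int(v) for v in u[0]),tuple(int(v) for v in u[1]),c,1)
    for a in (-.26,0,.24):
        for k in(-.011,.011):
            c_,s_=np.cos(a),np.sin(a)
            f_=lambda r,z:[r*c_-k*s_,r*s_+k*c_,z]
            L(f_(.134,.0265),f_(.4,.0265),(0,0,255))
        L([0,0,.02],rd(a,-.122,.02),(255,0,0))
    L([-.122,0,.02],[-.122,0,.072],(0,255,0))
    x,y,w,h=(110,180,200,150) if n=='o1' else (150,160,200,150)
    cv2.imwrite(f'pics/{n}.png',im[y*4:(y+h)*4,x*4:(x+w)*4]); x,y=(250,230) if n=='o1' else (150,230)
    cv2.imwrite(f'pics/{n}b.png',im[y*4:(y+h)*4,x*4:(x+w)*4])
c,s_=np.cos(p[2]),np.sin(p[2])
for nm,xy in (("glue",topt(s,(149.5,226),0.004)),("glue sd",topt(t,(230,186),0.004)),("jar",topt(s,(284.8,245),0.003)),("handle top sc",topt(s,(151,229),.072)),("handle top sd",topt(t,(199.3,176.8),.072))):
    d=xy[:2]-p[:2]; print(nm,xy, 'yard',[c*d[0]+s_*d[1],-s_*d[0]+c*d[1]])
E
python3 fit.py
```

```text
[ 0.45195837  0.04270732 -1.41750144  0.42075088  0.01496522 -0.00211899] -81.21684981583574
[[-2.4, -1.5], [-2.4, -1.3], [-0.3, -2.0], [-0.4, -1.5], [-1.8, -1.2], [-2.0, -1.3], [1.9, -1.5], [2.0, -1.6], [2.0, -0.5], [3.7, 0.1], [1.8, -0.7], [0.6, -0.8]]
glue [0.51694008 0.25112911 0.004     ] yard [np.float64(-0.1960552979970025), np.float64(0.09604470037910007)]
glue sd [0.52778219 0.23386723 0.004     ] yard [np.float64(-0.17734030968903128), np.float64(0.1041238658893185)]
jar [ 0.59483845 -0.05161088  0.003     ] yard [np.float64(0.1150292638495349), np.float64(0.1268026401036942)]
handle top sc [0.44085402 0.16802857 0.072     ] yard [np.float64(-0.1255472326932266), np.float64(0.008161817736059045)]
handle top sd [0.44550993 0.16379124 0.072     ] yard [np.float64(-0.12064865118516437), np.float64(0.012116113385129018)]
```

View pics/o1.png

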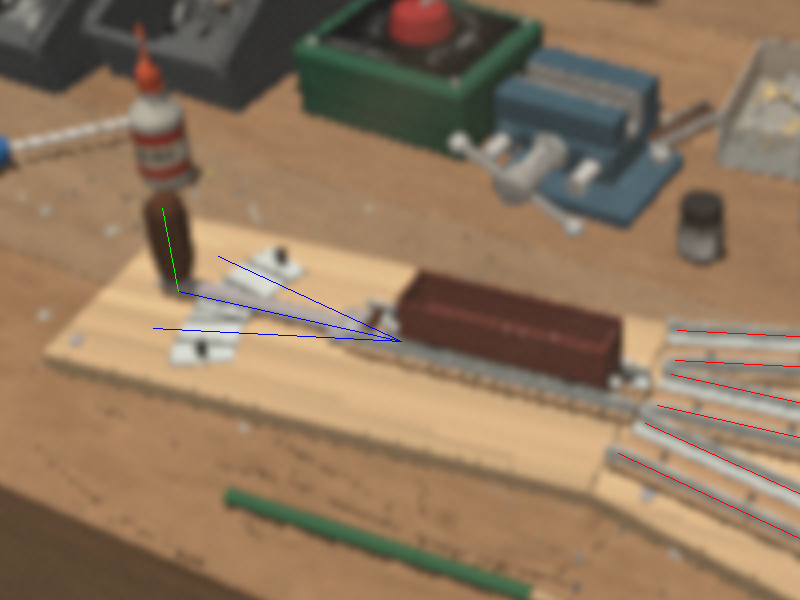

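View pics/o2b.png

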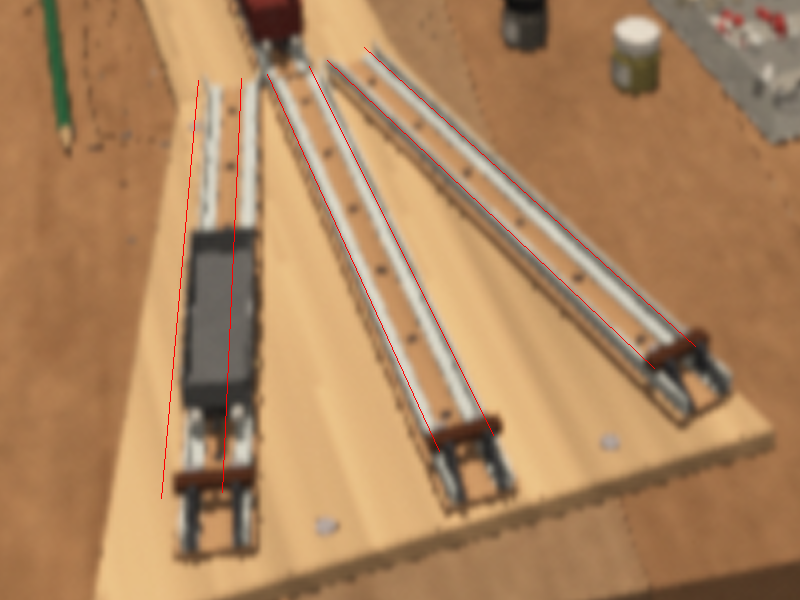

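View pics/o2.png

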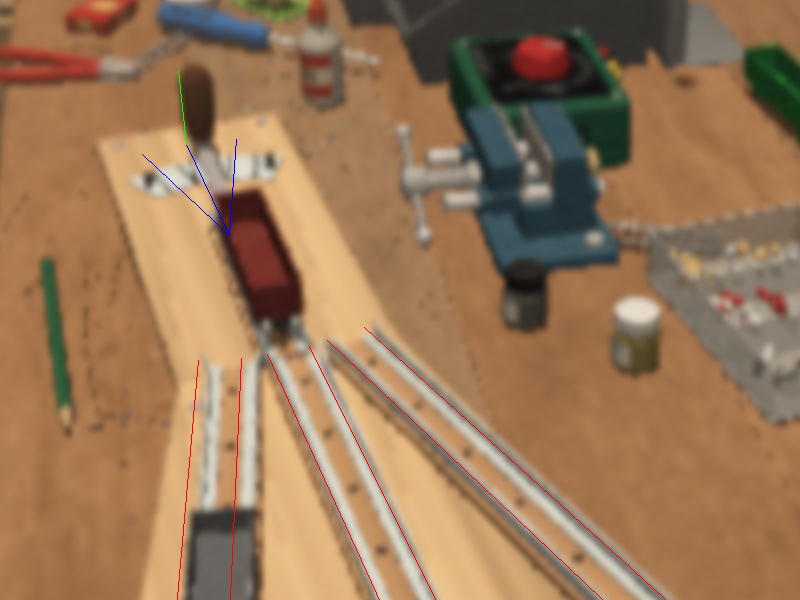

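The handle lines up with the fit in the scene view. The two views disagree by about 4 mm, so I'll measure close up with the wrist camera. First I'll check where the rack and vice are, then plan the approach.

```bash
cat >> h.py <<'E'
def plan(pos,yaw,n,opening,obs=None,order=None):
    """rows from the current pose (tool down) to pos [m], yaw deg in n equal straight steps"""
    o=obs or ctrl.get_obs(); p0=np.array(o['tool_pos']); y0=o['orientation'][2]
    d=(np.array(pos)-p0)/n; dy=((yaw-y0+180)%360-180)/n
    rows=[]
    for i in range(n):
        M=Rm([-90,0,y0+i*dy]); rows.append([round(float(v),2) for v in (M.T@d)*100]+[0,round(float(-dy),2),0,opening])
    print(rows)
E
python3 - <<'E'
from h import *
s=snapshot("scene"); t=snapshot("side")
for n,u in (("bins base front left",(90,190)),("bins base mid",(140,192)),("bins base right",(175,203)),("bins r2",(212,180)),("green box",(187,205))):
    print(n,topt(s,u,0)[:2])
def tri(a,b):
    from numpy.linalg import lstsq
    A=[];B=[]
    for pic,u in((s,a),(t,b)):
        e=pose(pic)[0]; d=topt(pic,u,0)-e; d/=np.linalg.norm(d); P=np.eye(3)-np.outer(d,d); A.append(P);B.append(P@e)
    return lstsq(np.vstack(A),np.hstack(B),rcond=None)[0]
# vice top front-left corner of fixed jaw, sc1(497,85) sd1(470,110)
print("vice",tri((110+497/4,180+85/4),(150+470/4,160+110/4)))
print("vice screw end", tri((110+458/4,180+142/4),(150+403/4,160+130/4)))
print("glue tip", tri((110+140/4,180+30/4),(150+316/4,160+5/4)))
plan([.435,.15,.20],98.5,16,1)
E
```

```text
bins base front left [0.57677032 0.50057623]
bins base mid [0.62834556 0.37944679]
bins base right [0.62679912 0.26592555]
bins r2 [0.76833161 0.25069267]
green box [0.63290261 0.23393651]
vice [0.60279149 0.07592518 0.07111424]
vice screw end [0.56114912 0.07560669 0.06039315]
glue tip [0.53520417 0.26180993 0.07867844]
[[-2.3, 0.17, 2.49, 0, 3.98, 0, 1], [-2.47, 0.17, 2.33, 0, 3.98, 0, 1], [-2.62, 0.17, 2.15, 0, 3.98, 0, 1], [-2.77, 0.17, 1.96, 0, 3.98, 0, 1], [-2.89, 0.17, 1.77, 0, 3.98, 0, 1], [-3.01, 0.17, 1.56, 0, 3.98, 0, 1], [-3.11, 0.17, 1.35, 0, 3.98, 0, 1], [-3.2, 0.17, 1.13, 0, 3.98, 0, 1], [-3.27, 0.17, 0.91, 0, 3.98, 0, 1], [-3.32, 0.17, 0.68, 0, 3.98, 0, 1], [-3.36, 0.17, 0.44, 0, 3.98, 0, 1], [-3.38, 0.17, 0.21, 0, 3.98, 0, 1], [-3.39, 0.17, -0.03, 0, 3.98, 0, 1], [-3.38, 0.17, -0.26, 0, 3.98, 0, 1], [-3.36, 0.17, -0.49, 0, 3.98, 0, 1], [-3.31, 0.17, -0.73, 0, 3.98, 0, 1]]
```

```bash
python3 -m pendant '[[[-2.3,0.17,2.49,0,3.98,0,1],[-2.47,0.17,2.33,0,3.98,0,1],[-2.62,0.17,2.15,0,3.98,0,1],[-2.77,0.17,1.96,0,3.98,0,1],[-2.89,0.17,1.77,0,3.98,0,1],[-3.01,0.17,1.56,0,3.98,0,1],[-3.11,0.17,1.35,0,3.98,0,1],[-3.2,0.17,1.13,0,3.98,0,1]]]'
python3 -m pendant '[[[-3.27,0.17,0.91,0,3.98,0,1],[-3.32,0.17,0.68,0,3.98,0,1],[-3.36,0.17,0.44,0,3.98,0,1],[-3.38,0.17,0.21,0,3.98,0,1],[-3.39,0.17,0,0,3.98,0,1],[-3.38,0.17,-0.26,0,3.98,0,1],[-3.36,0.17,-0.5,0,3.98,0,1],[-3.31,0.17,-0.73,0,3.98,0,1],[0,0,0,0,0,0,1],[0,0,0,0,0,0,1]]]'
python3 - <<'E'
from h import *
o=ctrl.get_obs(); w=snapshot("wrist"); save(w,"w1.png"); print(o['tool_pos'],o['orientation'],o['clock'])
E
```

```text
clock: 1.92
tool_pos: [0.3214, 0.3947, 0.2131]
orientation: [-90.0, -0.0, 130.1]
force: [1.3, 0.3, 1.1]
opening: 0.0876
clock: 2.75
tool_pos: [0.435, 0.1483, 0.1994]
orientation: [-90.0, -0.0, 98.3]
force: [-0.0, 0.4, 0.4]
opening: 0.0877
[0.43504231 0.14834141 0.19943097] [-9.00083444e+01 -4.39407334e-03  9.82609084e+01] 2.75
```

View pics/w1.png

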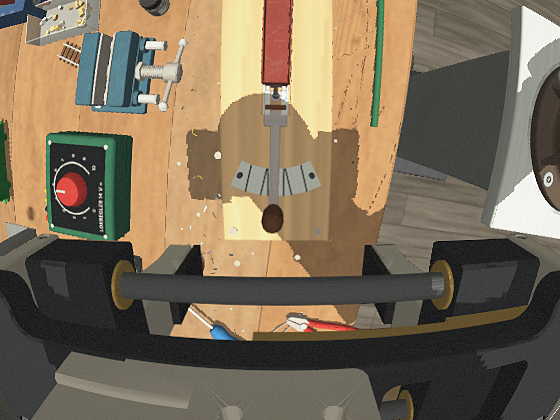

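The wrist view shows the lever bar at (275,150), bracketed by the middle lines. The handle's top is at (272,217), the red wagon's rear end is at (277,90), and the vice is clear at (130,75).

Run:
```python
from h import *
o=ctrl.get_obs(); w=snapshot("wrist"); save(w,"w2.png",(200,0,180,250),2.4) 
p=np.load('yard.npy')
for n,u,z in (("bar top A",(278,125),.0265),("bar B",(274,195),.0265),("handle top",(272,215),.072),("quadrant L dot",(241,176),.014),("quad R dot",(313,176),.014),("wagon rear L",(264,82),.0535),("wagon rear R",(291,85),.0535)):
    print(n,topt(w,u,z,o))
```

```text
bar top A [0.44931558 0.08295799 0.0265    ]
bar B [0.4430814 0.1554588 0.0265   ]
handle top [0.44263886 0.16367464 0.072     ]
quadrant L dot [0.48110672 0.14265571 0.014     ]
quad R dot [0.40452179 0.1315108  0.014     ]
wagon rear L [0.467581   0.04431366 0.0535    ]
wagon rear R [0.44262433 0.04362663 0.0535    ]
```

View pics/w2.png

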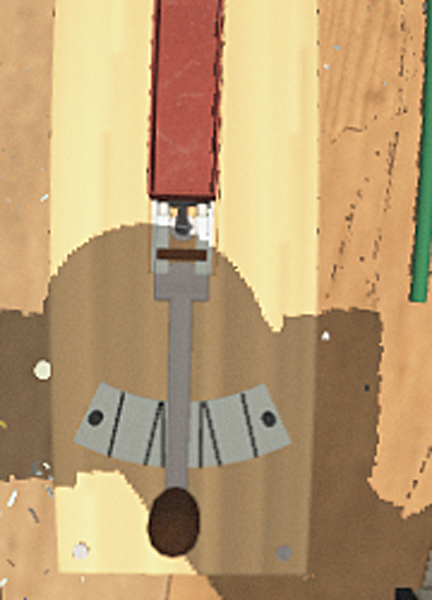

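Run:
```python
from h import *
plan([.445,-.03,.30],98.5,8,1)
```

```text
[[-2.24, -1.26, 0.2, 0, -0.01, 0, 1], [-2.24, -1.26, 0.2, 0, -0.01, 0, 1], [-2.24, -1.26, 0.2, 0, -0.01, 0, 1], [-2.24, -1.26, 0.2, 0, -0.01, 0, 1], [-2.24, -1.26, 0.2, 0, -0.01, 0, 1], [-2.24, -1.26, 0.2, 0, -0.01, 0, 1], [-2.24, -1.26, 0.2, 0, -0.01, 0, 1], [-2.24, -1.26, 0.2, 0, -0.01, 0, 1]]
```

```bash
python3 -m pendant '[[[-2.24,-1.26,0.2,0,0,0,1],[-2.24,-1.26,0.2,0,0,0,1],[-2.24,-1.26,0.2,0,0,0,1],[-2.24,-1.26,0.2,0,0,0,1],[-2.24,-1.26,0.2,0,0,0,1],[-2.24,-1.26,0.2,0,0,0,1],[-2.24,-1.26,0.2,0,0,0,1],[-2.24,-1.26,0.2,0,0,0,1],[0,0,0,0,0,0,1],[0,0,0,0,0,0,1]]]'
python3 - <<'E'
from h import *
o=ctrl.get_obs(); w=snapshot("wrist"); save(w,"w3.png",(60,0,400,260),2);print(o['tool_pos'],o['orientation'])
E
```

```text
clock: 3.68
tool_pos: [0.4455, -0.0293, 0.3008]
orientation: [-90.1, -0.0, 98.5]
force: [0.3, -0.3, -0.8]
opening: 0.0877
[ 0.44548897 -0.02929494  0.30084053] [-9.00947984e+01 -2.69499299e-02  9.84714077e+01]
```

View pics/w3.png

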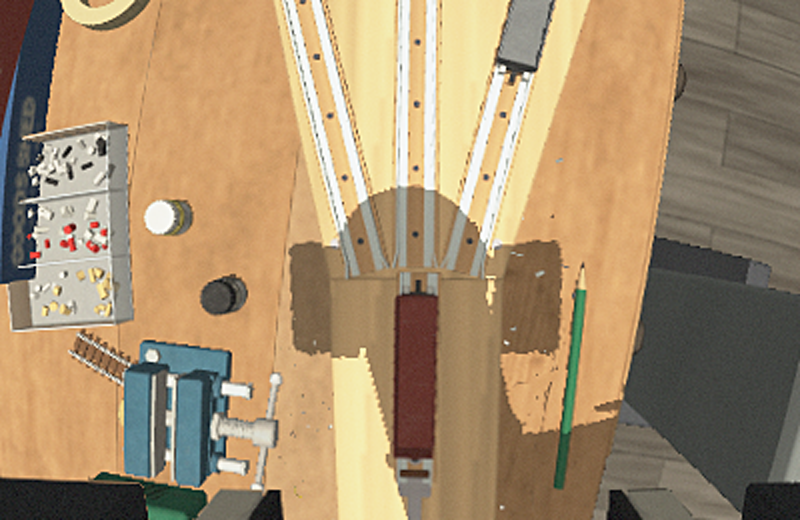

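```bash
cat > fit2.py <<'E'
from h import *
from scipy.optimize import least_squares
o=ctrl.get_obs(); w=snapshot("wrist")
D={'n':[(502,115),(486,178),(470,241)],'m':[(417,42),(416,104),(415,168),(415,235)],'f':[(317,57),(330,115),(345,178),(360,241)]}
for z in (.012,.0195):
    L={k:np.array([topt(w,(60+u/2,v/2),z,o)[:2] for u,v in V]) for k,V in D.items()}
    ang={k:np.arctan2(*( (v[0]-v[-1])[::-1])) for k,v in L.items()}
    # common intersection
    A=[];B=[]
    for k,v in L.items():
        d=np.array([np.cos(ang[k]),np.sin(ang[k])]); P=np.eye(2)-np.outer(d,d); c=v.mean(0); A.append(P);B.append(P@c)
    piv=np.linalg.lstsq(np.vstack(A),np.hstack(B),rcond=None)[0]
    print(z,{k:round(a,4) for k,a in ang.items()},'rel',ang['n']-ang['m'],ang['f']-ang['m'],'piv',piv)
    print({k:np.round(np.linalg.norm(v-piv,axis=1),3).tolist() for k,v in L.items()})
m=[topt(w,(60+u/2,v/2),.0265,o) for u,v in((399,271),(434,269),(346,277),(388,265),(447,262),(489,276))]
print('mouth',[np.round(a[:2],4).tolist()+[round(float(np.hypot(*(a[:2]-piv))),4)] for a in m])
# wagon (top z .0535): crop corners
c=[topt(w,(60+u/2,v/2),.0535,o)[:2] for u,v in((396,294),(437,294),(394,457),(435,457))]
print('wagon corners',np.round(c,4).tolist(),'c',np.mean(c,0)); f=(c[0]+c[1])/2;b=(c[2]+c[3])/2; print('len',np.linalg.norm(f-b),'yaw',np.arctan2(*(f-b)[::-1]))
c=[topt(w,(60+u/2,v/2),.0455,o)[:2] for u,v in((498,64),(538,72))]
print('short rear',np.round(c,4).tolist(), [np.linalg.norm(x-piv) for x in c],'mid',np.linalg.norm(np.mean(c,0)-piv))
for n,u,z in(("jar1",(222,298),.034),("jar2",(165,218),.034)): print(n,topt(w,(60+u[0]/2,u[1]/2),z,o))
E
python3 fit2.py
```

```text
0.012 {'n': np.float64(-1.6633), 'm': np.float64(-1.4326), 'f': np.float64(-1.2004)} rel -0.23071973047511962 0.23219628532034364 piv [0.45426634 0.05970356]
{'n': [0.254, 0.208, 0.163], 'm': [0.3, 0.254, 0.209, 0.163], 'f': [0.299, 0.255, 0.208, 0.163]}
0.0195 {'n': np.float64(-1.6633), 'm': np.float64(-1.4326), 'f': np.float64(-1.2004)} rel -0.2307197304751194 0.23219628532034275 piv [0.45429626 0.05700891]
{'n': [0.25, 0.205, 0.161], 'm': [0.295, 0.25, 0.205, 0.16], 'f': [0.294, 0.25, 0.205, 0.161]}
mouth [[0.483, -0.0763, 0.1364], [0.4604, -0.0809, 0.138], [0.5176, -0.0677, 0.1399], [0.4908, -0.0793, 0.1411], [0.4526, -0.0867, 0.1438], [0.4238, -0.0818, 0.1421]]
wagon corners [[0.4812, -0.0633], [0.456, -0.0669], [0.4686, 0.0427], [0.4419, 0.0387]] c [ 0.46191839 -0.01220627]
len 0.10669623657134124 yaw -1.4452847479100823
short rear [[0.44, -0.2197], [0.4144, -0.219]] [np.float64(0.27704981074619284), np.float64(0.27890717429887735)] mid 0.27768305005973903
jar1 [ 0.60018665 -0.04448578  0.034     ]
jar2 [ 0.64860806 -0.09554967  0.034     ]
```

Run:
```python
from h import *
o=ctrl.get_obs(); w=snapshot("wrist"); save(w,"w4.png",(210,90,110,150),5)
print('stop w3',topt(w,(60+415/2,472/2),.0245,o))
o1={'tool_pos':[0.43504231,0.14834141,0.19943097],'orientation':[-90,0,98.26]}
print('stop w1',topt(w,(275.8,106),.0245,o1))
for y in(-.06,-.07,-.08,-.09,-.1): print(y,proj(w,[.47,y,.0265],o))
for p in ([.4427,.1637,.072],): print(proj(w,p,o1))
```

```text
stop w3 [0.45286538 0.0619347  0.0245    ]
stop w1 [0.45432133 0.06292846 0.0245    ]
-0.06 [[267.23762271 148.8677761 ]]
-0.07 [[268.30608863 141.45404971]]
-0.08 [[269.38629172 134.01738156]]
-0.09 [[270.47719271 126.56563263]]
-0.1 [[271.57770619 119.10676343]]
[[271.98373147 216.17528256]]
```

View pics/w4.png

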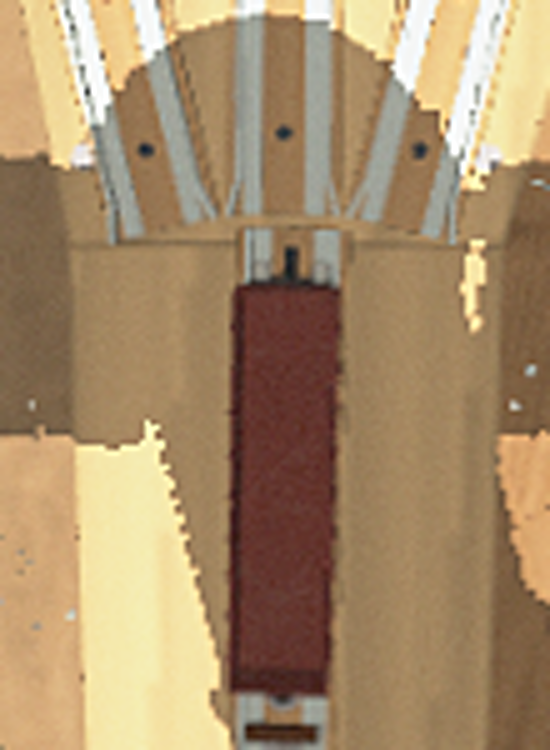

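Run:
```python
from h import *
plan([.441,.1715,.13],95,10,1)
```

```text
[[1.99, 1.7, -0.26, 0, 0.36, 0, 1], [1.99, 1.7, -0.25, 0, 0.36, 0, 1], [1.99, 1.7, -0.23, 0, 0.36, 0, 1], [1.99, 1.7, -0.22, 0, 0.36, 0, 1], [1.99, 1.7, -0.21, 0, 0.36, 0, 1], [1.99, 1.7, -0.2, 0, 0.36, 0, 1], [1.99, 1.7, -0.19, 0, 0.36, 0, 1], [1.99, 1.7, -0.17, 0, 0.36, 0, 1], [2.0, 1.7, -0.16, 0, 0.36, 0, 1], [2.0, 1.7, -0.15, 0, 0.36, 0, 1]]
```

```bash
python3 -m pendant '[[[1.99,1.7,-0.26,0,0.36,0,1],[1.99,1.7,-0.25,0,0.36,0,1],[1.99,1.7,-0.23,0,0.36,0,1],[1.99,1.7,-0.22,0,0.36,0,1],[1.99,1.7,-0.21,0,0.36,0,1],[1.99,1.7,-0.2,0,0.36,0,1],[1.99,1.7,-0.19,0,0.36,0,1],[1.99,1.7,-0.17,0,0.36,0,1],[2.0,1.7,-0.16,0,0.36,0,1],[2.0,1.7,-0.15,0,0.36,0,1],[0,0,0,0,0,0,1],[0,0,0,0,0,0,1]]]'
python3 - <<'E'
from h import *
o=ctrl.get_obs(); w=snapshot("wrist"); save(w,"w5.png");print(o['tool_pos'],o['orientation'])
print(proj(w,[[.441,.1715,.072],[.441,.1715,.047],[.469,.1716,.047]],o))
s=snapshot("scene"); save(s,"s5.png",(110,150,200,150),3)
plan([.441,.1715,.047],95,5,1)
E
```

```text
clock: 4.83
tool_pos: [0.4405, 0.1715, 0.1288]
orientation: [-89.9, 0.1, 95.0]
force: [-0.7, 0.7, 0.6]
opening: 0.0878
[0.44048555 0.17151366 0.12878886] [-89.85000046   0.11972095  95.04979356]
[[281.71325998 226.25992922]
 [281.68307525 215.95238473]
 [245.53221372 213.03778415]]
[[0.01, 1.66, 0.01, 0, -0.01, 0, 1], [0.01, 1.66, 0.01, 0, -0.01, 0, 1], [0.01, 1.66, 0.01, 0, -0.01, 0, 1], [0.01, 1.66, 0.01, 0, -0.01, 0, 1], [0.01, 1.66, 0.01, 0, -0.01, 0, 1]]
```

View pics/w5.png

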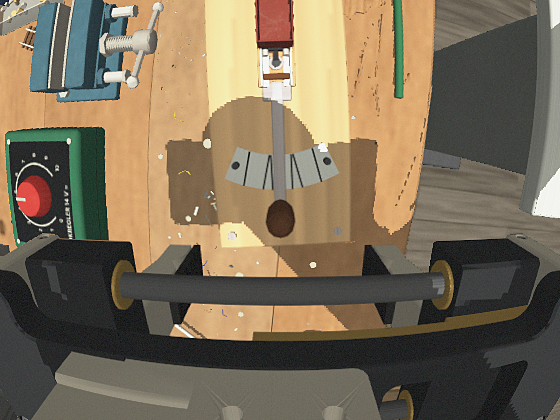

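View pics/s5.png

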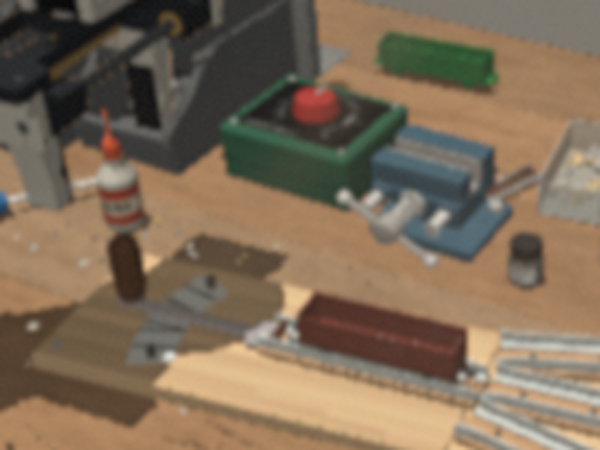

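The handle at (281,218) falls between the fingers as predicted, and the glue bottle is clear. Descending to grip it.

```bash
python3 -m pendant '[[[0,1.65,0,0,0,0,1],[0,1.65,0,0,0,0,1],[0,1.65,0,0,0,0,1],[0,1.65,0,0,0,0,1],[0,1.6,0,0,0,0,1],[0,0,0,0,0,0,1]]]'
python3 -m pendant '[[[0,0,0,0,0,0,0.2],[0,0,0,0,0,0,0.2],[0,0,0,0,0,0,0.2],[0,0,0,0,0,0,0.2],[0,0,0,0,0,0,0.2],[0,0,0,0,0,0,0.2],[0,0,0,0,0,0,0.2],[0,0,0,0,0,0,0.2]]]'
python3 - <<'E'
from h import *
o=ctrl.get_obs(); w=snapshot("wrist"); save(w,"w6.png");print(o['tool_pos'],o['orientation'],o['opening'],o['force'])
E
```

```text
clock: 5.43
tool_pos: [0.4405, 0.1691, 0.0465]
orientation: [-89.9, 0.1, 94.8]
force: [-0.8, -0.9, -0.4]
opening: 0.0876
clock: 6.1
tool_pos: [0.4417, 0.1706, 0.0483]
orientation: [-90.0, -0.0, 94.9]
force: [-0.8, -0.1, 0.3]
opening: 0.0398
[0.44169488 0.17057154 0.04831534] [-9.00119074e+01 -8.57111720e-03  9.48618962e+01] 0.039827735373115014 [-0.83795638 -0.13234665  0.26808465]
```

View pics/w6.png

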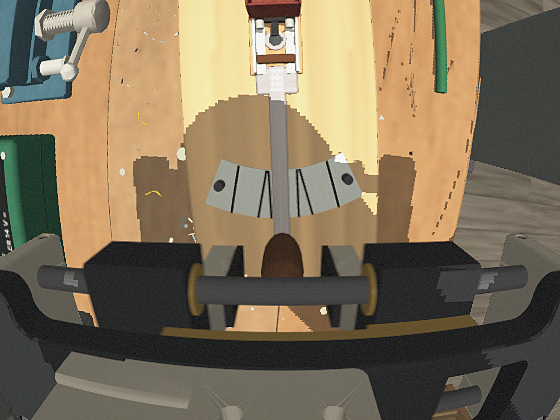

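```bash
python3 -m pendant '[[[0,0,0,0,0,0,0.2],[0,0,0,0,0,0,0.2],[0,0,0,0,0,0,0.2],[0,0,0,0,0,0,0.2],[0,0,0,0,0,0,0.2],[0,0,0,0,0,0,0.2]]]'
python3 - <<'E'
from h import *
o=ctrl.get_obs(); w=snapshot("wrist"); save(w,"w7.png",(180,100,200,150),4);print(o['tool_pos'],o['orientation'],o['opening'],o['force'])
piv=np.array([.4545,.0505])
h=o['tool_pos'][:2]; d=piv-h; print(np.hypot(*d),np.arctan2(d[1],d[0]))
E
```

```text
clock: 6.65
tool_pos: [0.4417, 0.1705, 0.0482]
orientation: [-90.0, 0.0, 94.9]
force: [0.5, 0.4, -0.3]
opening: 0.0202
[0.4416604  0.17050107 0.04815596] [-8.99989994e+01  1.60931693e-03  9.48538024e+01] 0.020192773326499918 [ 0.51235445  0.37139722 -0.33499902]
0.12068600677392569 -1.4642061129341524
```

View pics/w7.png

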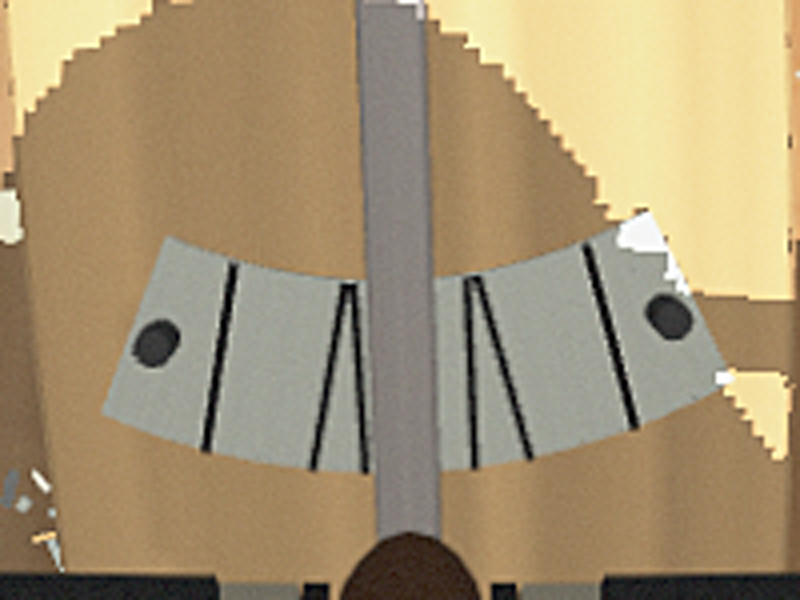

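The fingers hold the handle (opening 20 mm). In the crop the bar centre is at x=405, the middle pair's centre is at about 416 and the near pair's at about 269. That means about −0.24 rad, or 29 mm of handle travel towards +x.

```bash
python3 -m pendant '[[[-0.01,0,-0.36,0,0,0,0.2],[-0.01,0,-0.37,0,0,0,0.2],[-0.01,0,-0.36,0,0,0,0.2],[-0.02,0,-0.37,0,0,0,0.2],[-0.05,0,-0.36,0,0,0,0.2],[-0.06,0,-0.36,0,0,0,0.2],[-0.06,0,-0.36,0,0,0,0.2],[-0.06,0,-0.36,0,0,0,0.2],[0,0,0,0,0,0,0.2],[0,0,0,0,0,0,0.2]]]'
python3 - <<'E'
from h import *
o=ctrl.get_obs(); w=snapshot("wrist"); save(w,"w8.png",(180,100,200,150),4);save(w,"w8b.png");print(o['tool_pos'],o['orientation'],o['opening'],o['force'])
E
```

```text
clock: 7.53
tool_pos: [0.4708, 0.1702, 0.048]
orientation: [-90.0, -0.0, 94.8]
force: [-2.2, 1.9, -0.4]
opening: 0.0208
[0.47084968 0.17016665 0.0479759 ] [-8.99828556e+01 -3.70429206e-03  9.48074644e+01] 0.020822578400207622 [-2.20704249  1.87844233 -0.4261474 ]
```

View pics/w8.png

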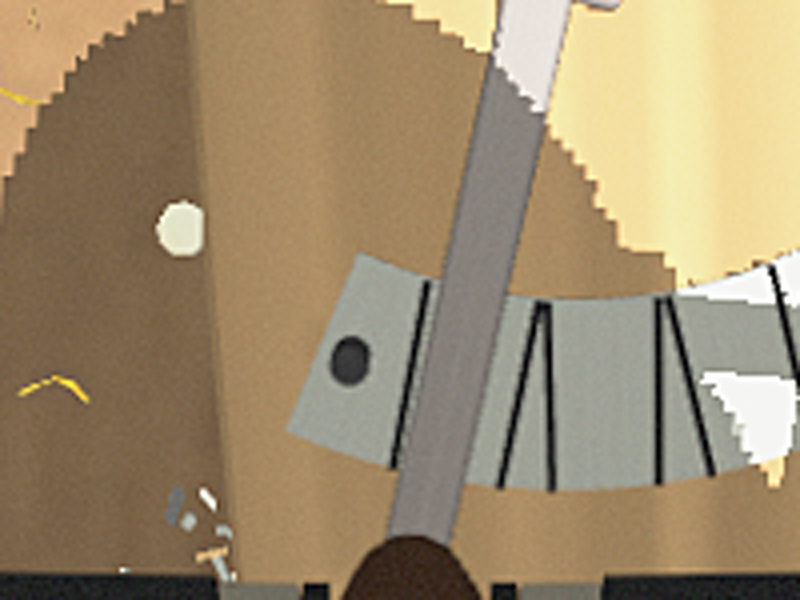

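Run:
```python
from h import *
o=ctrl.get_obs(); w=snapshot("wrist")
P=lambda u,z: topt(w,(180+u[0]/4-.375,100+u[1]/4-.375),z,o)[:2]
def an(a,b): d=a-b; return round(float(np.arctan2(d[1],d[0])),4)
for zq in(.013,.0145):
  L=[P((427,282),zq),P((395,467),zq)];R_=[P((541,305),zq),P((502,487),zq)]
  print('lines',an(*L),an(*R_),'sep',np.linalg.norm(L[0]-R_[0]),np.linalg.norm(L[1]-R_[1]))
  m=[P((548,305),zq),P((552,490),zq)]; m2=[P((660,300),zq),P((659,482),zq)]
  print('mid lines',an(*m),an(*m2))
  c=(sum(L)+sum(R_))/4; print('near centre',c)
for zb in(.02,.0265):
  A=[P((445,290),zb),P((388,530),zb)];B=[P((510,290),zb),P((447,540),zb)]; print('bar',an(*A),an(*B),'width',abs(np.cross(B[0]-A[0],(A[1]-A[0])/np.linalg.norm(A[1]-A[0]))))
  d=(A[1]-A[0])/np.linalg.norm(A[1]-A[0]); bc=(A[0]+A[1]+B[0]+B[1])/4; n=np.array([-d[1],d[0]]); print('offset of near centre from bar (along n)',(c-bc)@n,n)
```

```text
lines -1.6541 -1.6726 sep 0.017553255545370967 0.0170085511897448
mid lines -1.4391 -1.4447
near centre [0.4647654  0.14303163]
lines -1.6541 -1.6726 sep 0.017416897838927026 0.016876424871400356
mid lines -1.4391 -1.4447
near centre [0.46486127 0.14268182]
bar -1.7121 -1.7138 width 0.009177051125412245
offset of near centre from bar (along n) 0.0022998260275482975 [-0.99002857  0.14086674]
bar -1.7121 -1.7138 width 0.008856510078028153
offset of near centre from bar (along n) 0.002862789711825516 [-0.99002857  0.14086674]<stdin>:12: DeprecationWarning: Arrays of 2-dimensional vectors are deprecated. Use arrays of 3-dimensional vectors instead. (deprecated in NumPy 2.0)
```

```bash
python3 -m pendant '[[[0.02,0,0.1,0,0,0,0.2],[0.01,0,0.1,0,0,0,0.2],[0.01,0,0.09,0,0,0,0.2],[0,0,0,0,0,0,0.2],[0,0,0,0,0,0,0.2]]]'
python3 - <<'E'
from h import *
o=ctrl.get_obs(); w=snapshot("wrist"); save(w,"w9.png",(180,100,200,150),4);print(o['tool_pos'],o['orientation'],o['opening'],o['force'])
s=snapshot("scene"); save(s,"s9.png",(180,230,200,150),4)
t=snapshot("side"); save(t,"t9.png",(150,180,150,150),4)
E
```

```text
clock: 8.05
tool_pos: [0.4678, 0.1705, 0.0481]
orientation: [-90.0, -0.0, 94.9]
force: [-0.4, 2.6, -5.0]
opening: 0.0208
[0.4677545  0.17049105 0.04806638] [-9.00011675e+01 -7.28828643e-03  9.48774911e+01] 0.02077778738305485 [-0.44437162  2.60152331 -5.01008272]
```

View pics/w9.png

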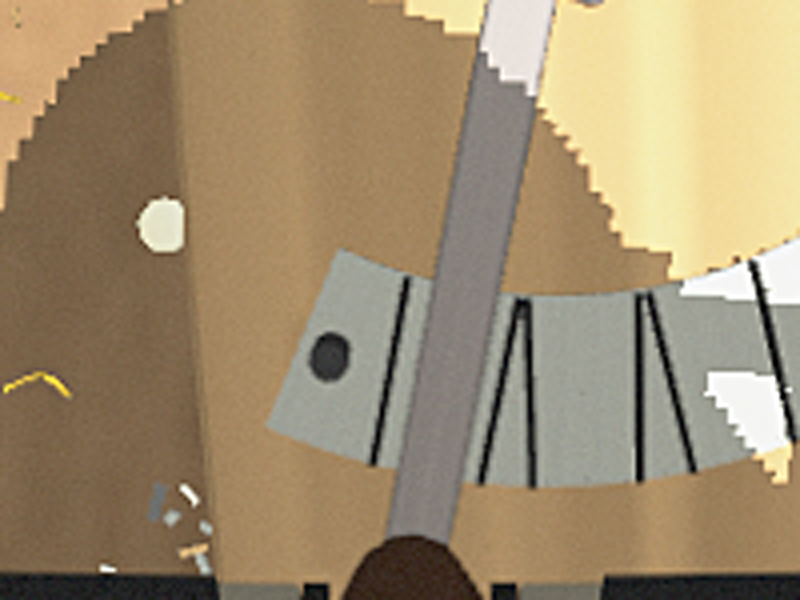

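View pics/s9.png

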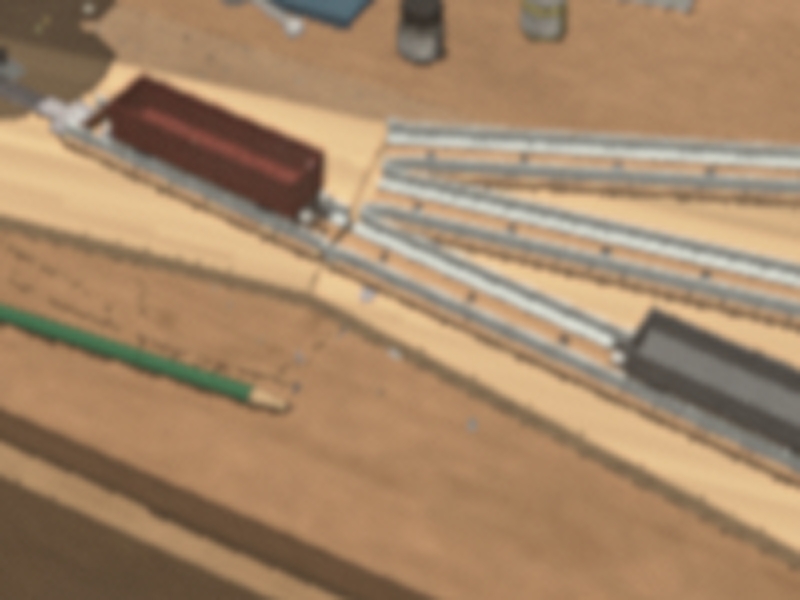

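View pics/t9.png

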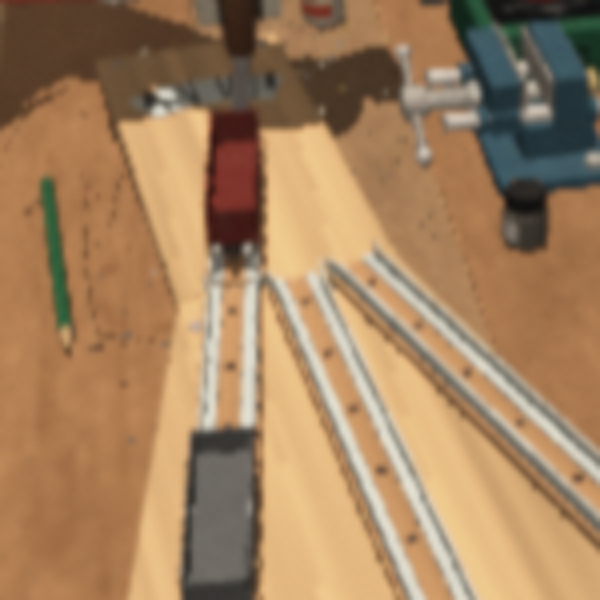

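Bar centre is now at about x=442 against the bracket centre of 440, and the plate rails run straight into the near road in both outside views. Releasing and rising.

```bash
python3 -m pendant '[[[0,0,0,0,0,0,0.7],[0,0,0,0,0,0,0.7],[0,0,0,0,0,0,0.7],[0,0,0,0,0,0,0.7],[0,0,0,0,0,0,0.7],[0,-1,0,0,0,0,0.7],[0,-2,0,0,0,0,0.7],[0,-3,0,0,0,0,0.7],[0,-3,0,0,0,0,0.7]]]'
python3 - <<'E'
from h import *
o=ctrl.get_obs(); print(o['opening'])
plan([.45,-.03,.29],90,9,0)
E
```

```text
clock: 8.95
tool_pos: [0.4673, 0.1697, 0.1387]
orientation: [-89.9, 0.1, 94.9]
force: [0.0, 0.1, 0.4]
opening: 0.0613
0.061345178937652615
[[-2.19, -1.68, 0.38, 0, 0.54, 0, 0], [-2.2, -1.68, 0.36, 0, 0.54, 0, 0], [-2.2, -1.68, 0.34, 0, 0.54, 0, 0], [-2.2, -1.68, 0.32, 0, 0.54, 0, 0], [-2.21, -1.68, 0.3, 0, 0.54, 0, 0], [-2.21, -1.68, 0.28, 0, 0.54, 0, 0], [-2.21, -1.68, 0.25, 0, 0.54, 0, 0], [-2.21, -1.68, 0.23, 0, 0.54, 0, 0], [-2.22, -1.68, 0.21, 0, 0.54, 0, 0]]
```

```bash
python3 -m pendant '[[[-2.19,-1.68,0.38,0,1.2,0,0],[-2.2,-1.68,0.34,0,1.2,0,0],[-2.2,-1.68,0.29,0,1.2,0,0],[-2.2,-1.68,0.24,0,1.2,0,0],[-2.21,-1.68,0.2,0,1.2,0,0],[-2.21,-1.68,0.16,0,1.2,0,0],[-2.21,-1.68,0.12,0,1.2,0,0],[-2.21,-1.68,0.08,0,1.2,0,0],[-2.22,-1.68,0.04,0,1.2,0,0],[0,0,0,0,0,0,0],[0,0,0,0,0,0,0]]]'
python3 - <<'E'
from h import *
o=ctrl.get_obs(); w=snapshot("wrist"); save(w,"w10.png",(80,0,400,260),2);save(w,"w10b.png",(230,0,110,150),5);print(o['tool_pos'],o['orientation'])
E
```

```text
clock: 9.87
tool_pos: [0.4497, -0.0293, 0.2903]
orientation: [-90.1, -0.1, 83.9]
force: [-0.8, 0.2, -0.8]
opening: 0.0009
[ 0.44966012 -0.02929166  0.2902979 ] [-9.01145374e+01 -5.43255381e-02  8.39373083e+01]
```

View pics/w10.png

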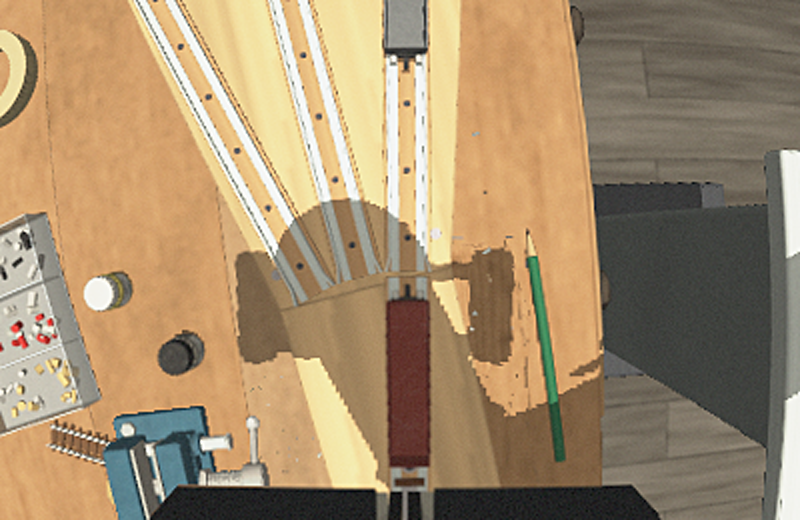

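View pics/w10b.png

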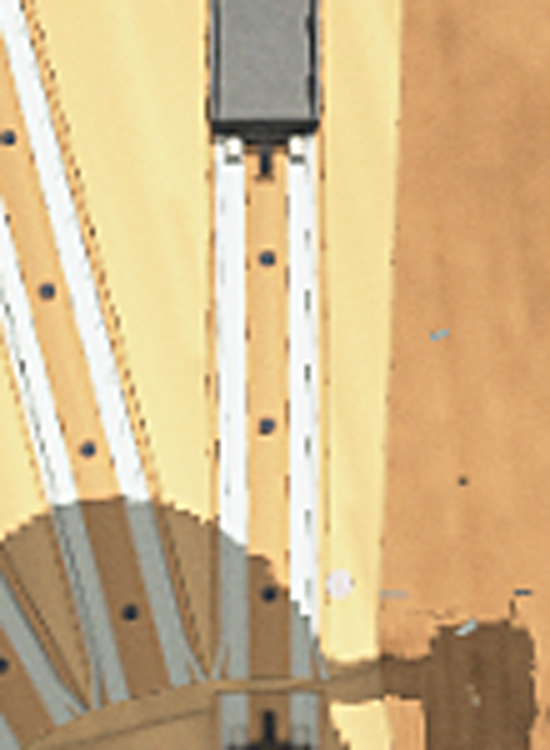

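The plate and near-road rails are continuous across the gap at (267,685) in the enlarged crop. Now I'll compute the push line and distances.

Run:
```python
from h import *
o=ctrl.get_obs(); w=snapshot("wrist"); 
P=lambda u,z: topt(w,(230+u[0]/5-.4,u[1]/5-.4),z,o)[:2]
Q=lambda u,z: topt(w,(80+u[0]/2-.25,u[1]/2-.25),z,o)[:2]
D=np.array([P(u,.0195) for u in((266,258),(266,426),(269,593))]); d=D[0]-D[2]; a=np.arctan2(d[1],d[0]); print('dots',D.round(4).tolist(),'yaw',a,np.degrees(a))
# rails upper edges (inner edges of strips) at z .0195
for u in ((247,160),(290,160),(245,560),(292,560)): print('rail',P(u,.0195).round(4))
fr=(Q((387,300),.0535)+Q((428,299),.0535))/2; re=(Q((388,468),.0535)+Q((428,467),.0535))/2
print('long front',fr,'rear',re,'len',np.linalg.norm(fr-re)); v=fr-re; print('yaw',np.arctan2(v[1],v[0]))
sr=(P((211,120),.0455)+P((318,120),.0455))/2; print('short rear wall',sr)
piv=np.array([.4545,.0505]); u=d/np.linalg.norm(d)
for n,x in(("front",fr),("rear",re),("short rear",sr)): e=x-piv; print(n,'along',e@u,'lat',np.cross(u,e))
ct=P((266,178),.03); print('short coupler tip', ct,(ct-piv)@u)
ct=P((267,708),.03); print('long coupler tip', ct,(ct-piv)@u)
```

```text
dots [[0.4315, -0.1925], [0.4363, -0.1473], [0.4401, -0.1033]] yaw -1.6676318405714647 -95.54826624637829
rail [ 0.4335 -0.2202]
rail [ 0.4224 -0.2191]
rail [ 0.4454 -0.1126]
rail [ 0.4333 -0.1114]
long front [ 0.44412263 -0.06535176] rear [0.45502261 0.04163159] len 0.10753718966929375
yaw -1.6723307701166004
short rear wall [ 0.42860235 -0.22329353]
front along 0.11631233424916734 lat 0.0008722863887836441
rear along 0.008776331784976233 lat 0.0013775942069891274
short rear along 0.2750147299171549 lat 0.0006951941043446472
short coupler tip [ 0.42942809 -0.21185943] 0.2635543624904985
long coupler tip [ 0.44377914 -0.07393588] 0.12488945300707009<stdin>:12: DeprecationWarning: Arrays of 2-dimensional vectors are deprecated. Use arrays of 3-dimensional vectors instead. (deprecated in NumPy 2.0)
```

Run:
```python
from h import *
plan([.4568,.0735,.12],84.2,8,0)
```

```text
[[1.28, 2.11, 0.04, 0, -0.02, 0, 0], [1.28, 2.11, 0.04, 0, -0.02, 0, 0], [1.28, 2.11, 0.04, 0, -0.02, 0, 0], [1.28, 2.11, 0.04, 0, -0.02, 0, 0], [1.28, 2.11, 0.04, 0, -0.02, 0, 0], [1.28, 2.11, 0.04, 0, -0.02, 0, 0], [1.28, 2.11, 0.03, 0, -0.02, 0, 0], [1.28, 2.11, 0.03, 0, -0.02, 0, 0]]
```

```bash
python3 -m pendant '[[[1.28,2.11,0.04,0,0,0,0],[1.28,2.11,0.04,0,0,0,0],[1.28,2.11,0.04,0,0,0,0],[1.28,2.11,0.04,0,0,0,0],[1.28,2.11,0.04,0,0,0,0],[1.28,2.11,0.04,0,0,0,0],[1.28,2.11,0.04,0,0,0,0],[1.28,2.11,0.04,0,0,0,0],[0,0,0,0,0,0,0]]]'
python3 - <<'E'
from h import *
o=ctrl.get_obs(); w=snapshot("wrist"); save(w,"w11.png");print(o['tool_pos'],o['orientation'])
E
```

```text
clock: 10.72
tool_pos: [0.4544, 0.0746, 0.1162]
orientation: [-89.6, 0.2, 84.2]
force: [-0.7, -1.0, 0.1]
opening: 0.0001
[0.45441083 0.07463203 0.11615093] [-89.64467837   0.21801048  84.15581636]
```

View pics/w11.png

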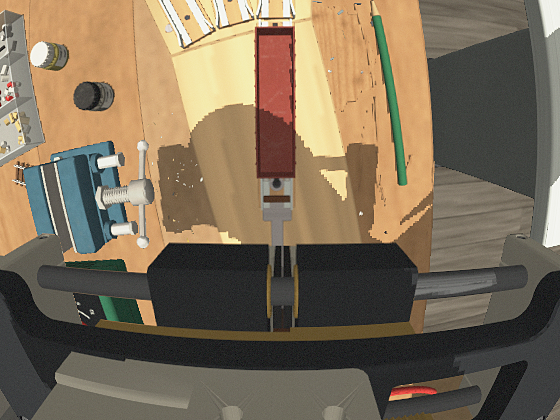

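```bash
python3 -m pendant '[[[0,1.6,-0.05,0,0,0,0],[0,1.6,-0.05,0,0,0,0],[0,1.6,-0.05,0,0,0,0],[0,1.6,-0.05,0,0,0,0],[0,1.4,0,0,0,0,0],[0,0,0,0,0,0,0],[0,0,0,0,0,0,0]]]'
python3 - <<'E'
from h import *
o=ctrl.get_obs(); w=snapshot("wrist"); save(w,"w12.png");print(o['tool_pos'],o['orientation'])
E
```

```text
clock: 11.35
tool_pos: [0.4589, 0.0734, 0.0428]
orientation: [-90.0, 0.1, 84.1]
force: [0.6, -0.1, -0.0]
opening: 0.0003
[0.45887419 0.07337888 0.04280281] [-8.99541946e+01  5.35108596e-02  8.40884366e+01]
```

View pics/w12.png

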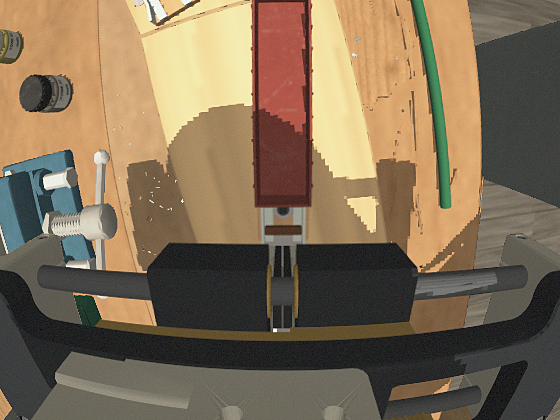

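```bash
python3 -m pendant '[[[-0.4,0.15,0,0,0,0,0],[-0.4,0.1,0,0,0,0,0],[-0.4,0,0,0,0,0,0],[-0.4,0,0,0,0,0,0],[-0.4,0,0,0,0,0,0],[-0.5,0,0,0,0,0,0],[-0.6,0,0,0,0,0,0],[-0.7,0,0,0,0,0,0],[-0.7,0,0,0,0,0,0],[-0.6,0,0,0,0,0,0],[-0.5,0,0,0,0,0,0],[-0.3,0,0,0,0,0,0]]]'
python3 - <<'E'
from h import *
o=ctrl.get_obs(); w=snapshot("wrist"); save(w,"w13.png");print(o['tool_pos'],o['orientation'],o['force'])
s=snapshot("scene"); save(s,"s13.png",(180,230,200,150),4)
E
```

```text
clock: 12.4
tool_pos: [0.4526, 0.0141, 0.04]
orientation: [-90.0, 0.0, 84.0]
force: [-0.2, 0.7, 1.1]
opening: -0.0001
[0.45260437 0.01405356 0.04000026] [-8.99841717e+01  7.86769411e-03  8.40197862e+01] [-0.2231225   0.66115018  1.05750847]
```

View pics/w13.png

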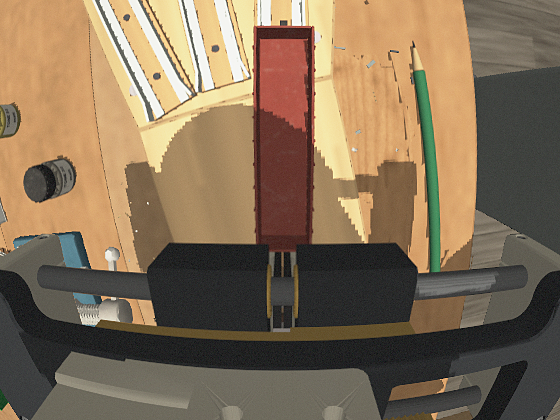

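View pics/s13.png

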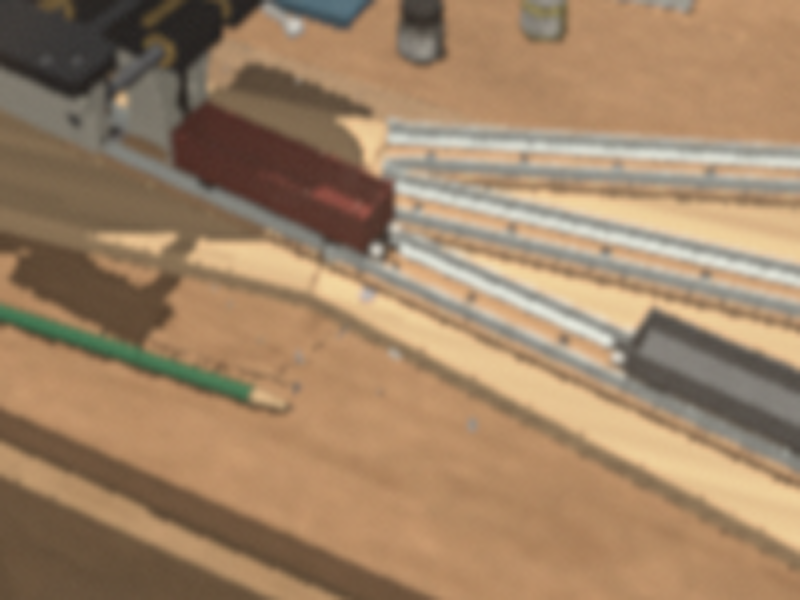

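The wagon is entering the near road with its front past the mouth, moving straight, and the short wagon hasn't moved. Measuring the wagon's offset from the TCP.

Run:
```python
from h import *
o=ctrl.get_obs(); w=snapshot("wrist")
u=np.array([np.cos(-1.67),np.sin(-1.67)]); piv=np.array([.4545,.0505])
f=[topt(w,c,.0535,o)[:2] for c in((255,27),(315,27))]; f=sum(f)/2
a=lambda x:(np.array(x)[:2]-piv)@u
print('front',f,a(f),'tcp',a(o['tool_pos']),'diff',a(f)-a(o['tool_pos']))
s=snapshot("scene")
# scene: front top corners crop s13: (397,180)top-near? 
for c in((397,185),(357,212)): print(a(topt(s,(180+c[0]/4,230+c[1]/4),.0535)))
for c in((650,310),(622,360)): print('short',a(topt(s,(180+c[0]/4,230+c[1]/4),.0455)))
```

```text
front [ 0.43938262 -0.10037108] 0.15162653946839613 tcp 0.036249461174629204 diff 0.11537707829376692
0.1569712056167656
0.15129121881233482
short 0.279545969707762
short 0.28099574907324365
```

```bash
python3 -m pendant '[[[-0.3,0,0,0,0,0,0],[-0.5,0,0,0,0,0,0],[-0.7,0,0,0,0,0,0],[-0.9,0,0,0,0,0,0],[-1,0,0,0,0,0,0],[-1,0,0,0,0,0,0],[-1,0,0,0,0,0,0],[-1,0,0,0,0,0,0],[-0.9,0,0,0,0,0,0],[-0.8,0,0,0,0,0,0],[-0.5,0,0,0,0,0,0],[-0.3,0,0,0,0,0,0]]]'
python3 -m pendant '[[[0,0,0,0,0,0,0]]]'
python3 - <<'E'
from h import *
o=ctrl.get_obs(); w=snapshot("wrist"); save(w,"w14.png",(180,0,200,150),4);print(o['tool_pos'],o['orientation'],o['force'])
s=snapshot("scene"); save(s,"s14.png",(240,250,200,120),4)
t=snapshot("side"); save(t,"t14.png",(150,220,150,140),4)
u=np.array([np.cos(-1.67),np.sin(-1.67)]); piv=np.array([.4545,.0505]); e=o['tool_pos'][:2]-piv; print(e@u, u[0]*e[1]-u[1]*e[0])
E
```

```text
clock: 13.6
tool_pos: [0.4435, -0.0745, 0.04]
orientation: [-90.0, 0.0, 84.0]
force: [-0.4, 0.8, -0.4]
opening: 0.0006
clock: 13.68
tool_pos: [0.4434, -0.0743, 0.04]
orientation: [-90.0, 0.0, 84.0]
force: [-0.1, -0.6, -0.3]
opening: 0.0003
[ 0.44344987 -0.07427644  0.04000472] [-8.99870716e+01  5.60012616e-03  8.40088260e+01] [-0.08485235 -0.57986653 -0.33332437]
0.12525737366471404 0.0013621903434766266
```

View pics/w14.png

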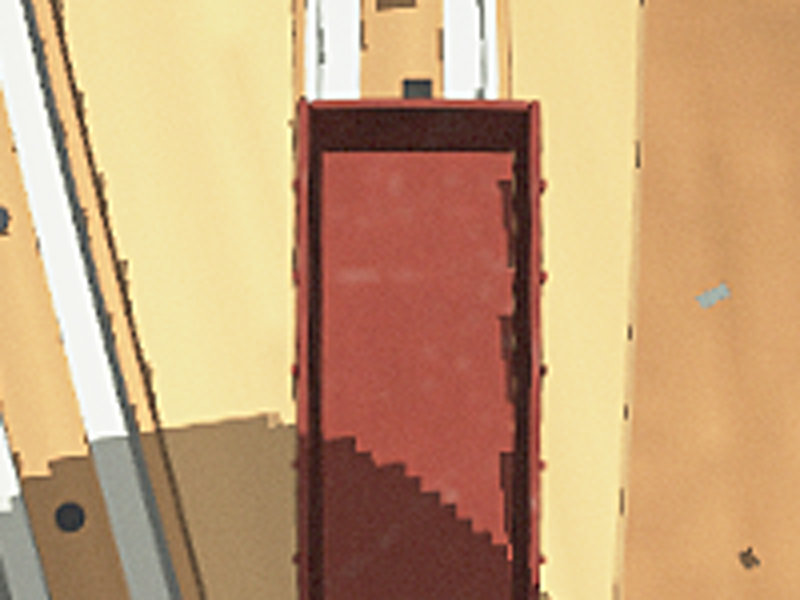

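View pics/s14.png

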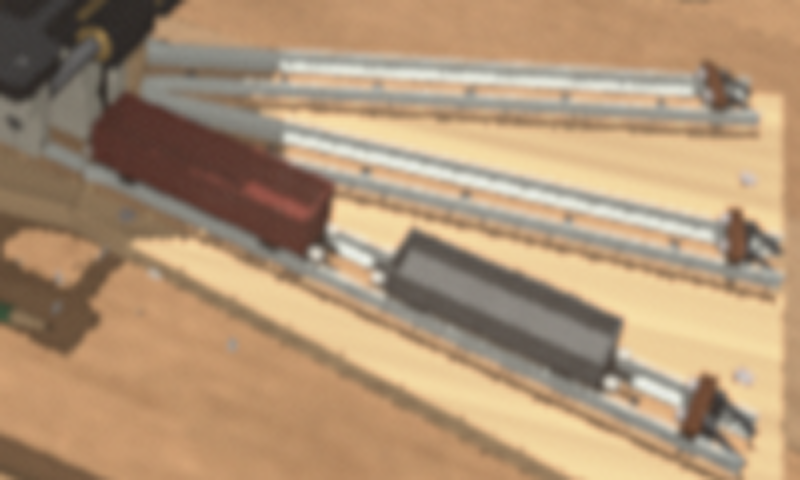

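View pics/t14.png

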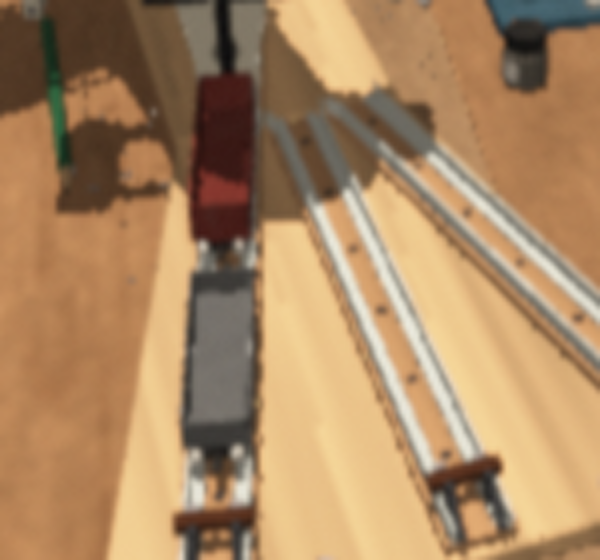

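```bash
python3 -m pendant '[[[-0.2,0,0,0,0,0,0],[-0.3,0,0,0,0,0,0],[-0.3,0,0,0,0,0,0],[-0.3,0,0,0,0,0,0],[-0.1,0,0,0,0,0,0],[0,0,0,0,0,0,0]]]'
python3 - <<'E'
from h import *
o=ctrl.get_obs(); 
w=snapshot("wrist"); save(w,"w15.png",(230,0,100,40),6)
s=snapshot("scene"); save(s,"s15.png",(280,270,120,90),6)
t=snapshot("side"); save(t,"t15.png",(180,250,60,110),6)
u=np.array([np.cos(-1.67),np.sin(-1.67)]); piv=np.array([.4545,.0505]); e=o['tool_pos'][:2]-piv; print(e@u, u[0]*e[1]-u[1]*e[0])
E
```

```text
clock: 14.33
tool_pos: [0.4423, -0.0859, 0.04]
orientation: [-90.0, 0.0, 84.0]
force: [-0.0, -0.1, 0.3]
opening: 0.0004
0.1369364553946294 0.0013601847058932106
```

View pics/s15.png

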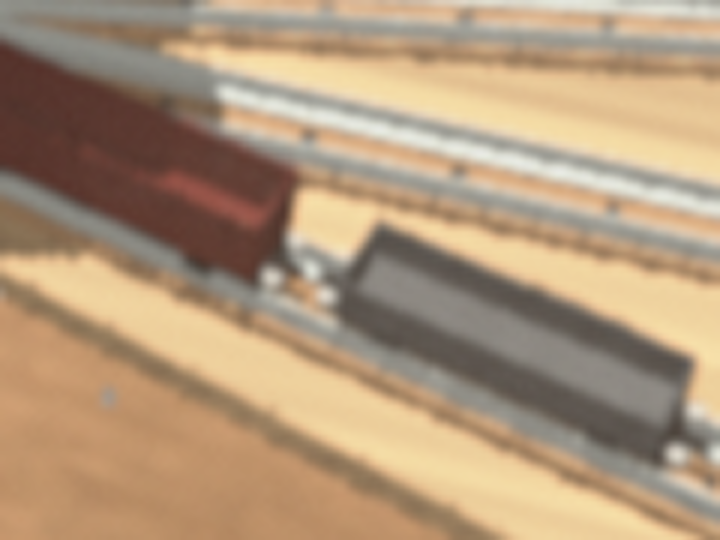

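View pics/t15.png

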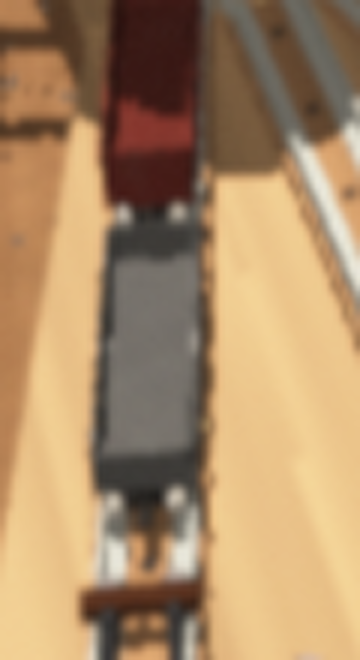

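View pics/w15.png

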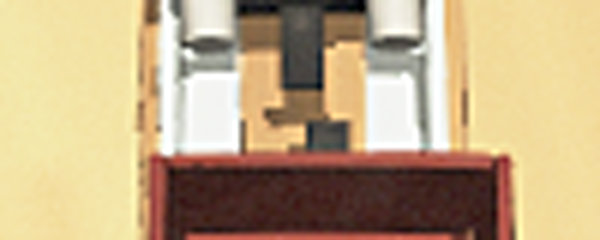

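The coupler tips are about 3–4 mm apart in the wrist crop (rows 90 and 120 at 6x). Creeping in.

```bash
cat > look.py <<'E'
from h import *
import sys
k=sys.argv[1]
o=ctrl.get_obs(); w=snapshot("wrist"); save(w,f"w{k}.png",(230,0,100,40),6)
s=snapshot("scene"); save(s,f"s{k}.png",(280,270,120,90),6)
u=np.array([np.cos(-1.67),np.sin(-1.67)]); piv=np.array([.4545,.0505]); e=o['tool_pos'][:2]-piv; print(e@u,o['force'])
E
python3 -m pendant '[[[-0.1,0,0,0,0,0,0],[-0.1,0,0,0,0,0,0],[-0.1,0,0,0,0,0,0],[0,0,0,0,0,0,0]]]'
python3 look.py 16
```

```text
clock: 14.82
tool_pos: [0.442, -0.0887, 0.0401]
orientation: [-90.0, 0.0, 84.1]
force: [0.3, -0.5, -0.3]
opening: 0.0004
0.13975529656556696 [ 0.29367955 -0.49600896 -0.31567028]
```

View pics/w16.png

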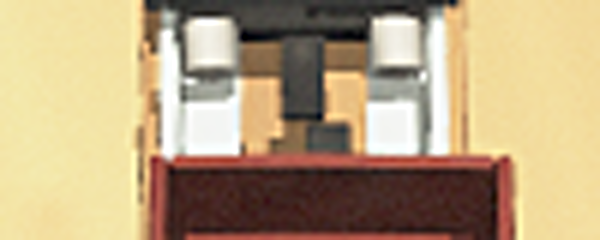

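View pics/s16.png

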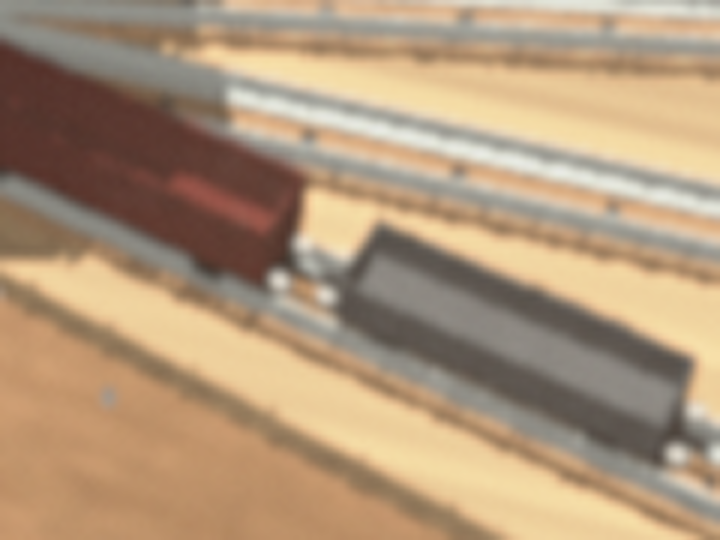

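```bash
python3 -m pendant '[[[-0.1,0,0,0,0,0,0],[-0.1,0,0,0,0,0,0],[-0.1,0,0,0,0,0,0],[0,0,0,0,0,0,0]]]'
python3 look.py 17
```

```text
clock: 15.25
tool_pos: [0.4417, -0.0917, 0.0401]
orientation: [-90.0, 0.0, 84.0]
force: [-0.3, -0.4, 0.5]
opening: 0.0007
0.14279465168596048 [-0.31280843 -0.37783132  0.49589298]
```

View pics/w17.png

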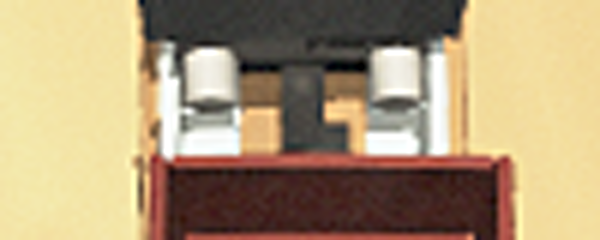

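View pics/s17.png

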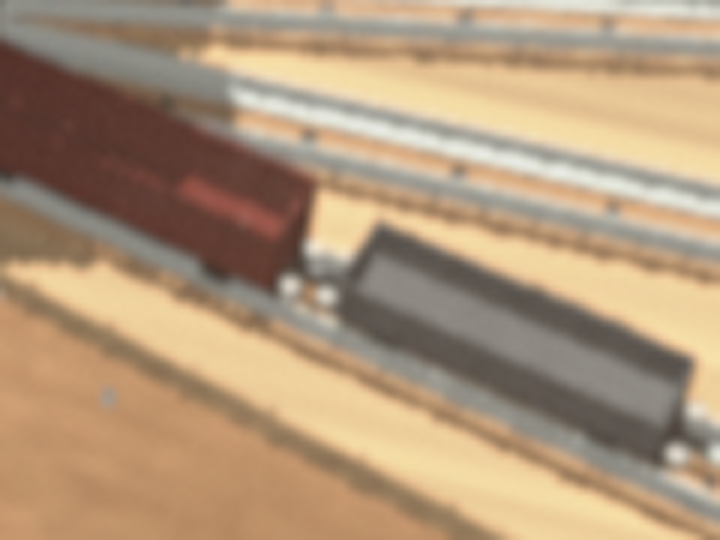

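```bash
python3 -m pendant '[[[-0.05,0,0,0,0,0,0],[-0.05,0,0,0,0,0,0],[-0.05,0,0,0,0,0,0],[0,0,0,0,0,0,0]]]'
python3 look.py 18
```

```text
clock: 15.68
tool_pos: [0.4416, -0.0931, 0.0401]
orientation: [-90.0, 0.0, 84.1]
force: [-0.4, 0.2, -0.1]
opening: 0.0011
0.1441623055044919 [-0.41065241  0.19322836 -0.10204041]
```

View pics/w18.png

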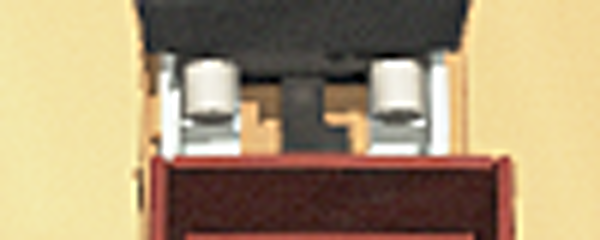

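View pics/s18.png

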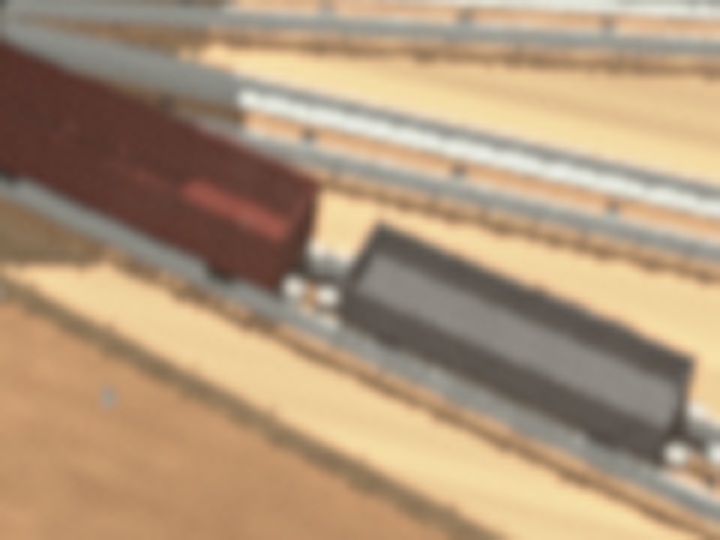

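```bash
cat > trk.py <<'E'
from h import *
import os
s=snapshot("scene")["image"].astype(np.float32).mean(2); t=snapshot("side")["image"].astype(np.float32).mean(2)
P={'sc':(s,(372,312,36,30)),'sd':(t,(190,296,32,44))}
if not os.path.exists('ref.npz'): np.savez('ref.npz',sc=s,sd=t); print('ref saved')
r=np.load('ref.npz')
for k,(im,(x,y,w,h)) in P.items():
    a=r[k][y:y+h,x:x+w];b=im[y:y+h,x:x+w]; print(k,'short wagon shift px',np.round(cv2.phaseCorrelate(a,b,cv2.createHanningWindow((w,h),cv2.CV_32F))[0],2),'mean diff',round(float(np.abs(a-b).mean()),2))
E
python3 trk.py; python3 -m pendant '[[[-0.05,0,0,0,0,0,0],[-0.05,0,0,0,0,0,0],[0,0,0,0,0,0,0]]]'
python3 trk.py; python3 look.py 19
```

```text
ref saved
sc short wagon shift px [-0. -0.] mean diff 0.0
sd short wagon shift px [0.  0.5] mean diff 0.0
clock: 16.13
tool_pos: [0.4415, -0.0941, 0.0401]
orientation: [-90.0, -0.0, 84.1]
force: [-0.1, -0.5, -0.4]
opening: 0.0003
sc short wagon shift px [0.24 0.28] mean diff 0.66
sd short wagon shift px [-0.03  1.05] mean diff 2.24
0.14516038240851492 [ 0.46054583 -0.60636222 -0.18902666]
```

View pics/w19.png

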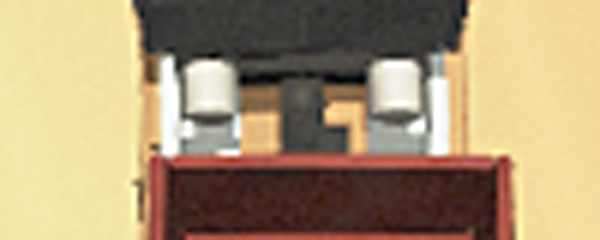

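The coupling spacing no longer changes and the short wagon moved about 0.5 px (under 1 mm), so contact is made. Backing off straight, then rising.

```bash
python3 -m pendant '[[[0.1,0,0,0,0,0,0],[0.3,0,0,0,0,0,0],[0.7,0,0,0,0,0,0],[0.9,0,0,0,0,0,0],[0.7,-0.5,0,0,0,0,0],[0.5,-2,0,0,0,0,0],[0.5,-3,0,0,0,0,0.3],[0.5,-3,0,0,0,0,0.6]]]'
python3 trk.py
python3 - <<'E'
from h import *
s=snapshot("scene"); save(s,"s20.png",(110,180,290,180),2.7)
plan([.4675,.1705,.13],94.9,10,1)
E
```

```text
clock: 17.0
tool_pos: [0.4452, -0.0515, 0.1259]
orientation: [-89.9, 0.1, 84.1]
force: [0.1, 0.4, -0.6]
opening: 0.0088
sc short wagon shift px [0.38 0.14] mean diff 3.27
sd short wagon shift px [-0.03  1.  ] mean diff 6.35
[[2.22, -0.02, 0.03, 0, -1.08, 0, 1], [2.22, -0.02, -0.01, 0, -1.08, 0, 1], [2.22, -0.02, -0.05, 0, -1.08, 0, 1], [2.22, -0.02, -0.1, 0, -1.08, 0, 1], [2.22, -0.02, -0.14, 0, -1.08, 0, 1], [2.21, -0.02, -0.18, 0, -1.08, 0, 1], [2.21, -0.02, -0.22, 0, -1.08, 0, 1], [2.21, -0.02, -0.26, 0, -1.08, 0, 1], [2.2, -0.02, -0.3, 0, -1.08, 0, 1], [2.19, -0.02, -0.35, 0, -1.08, 0, 1]]
```

View pics/s20.png

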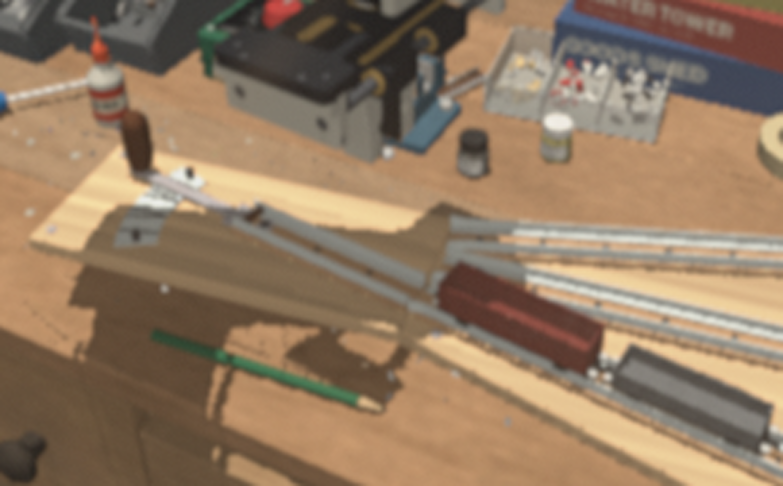

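```bash
python3 -m pendant '[[[2.22,0,0.03,0,-1.08,0,0.75],[2.22,0,-0.01,0,-1.08,0,0.75],[2.22,0,-0.05,0,-1.08,0,0.75],[2.22,0,-0.1,0,-1.08,0,0.75],[2.22,0,-0.14,0,-1.08,0,0.75],[2.21,0,-0.18,0,-1.08,0,0.75],[2.21,0,-0.22,0,-1.08,0,0.75],[2.21,0,-0.26,0,-1.08,0,0.75],[2.2,0,-0.3,0,-1.08,0,0.75],[2.19,0,-0.35,0,-1.08,0,0.75],[0,0,0,0,0,0,0.75],[0,0,0,0,0,0,0.75]]]'
python3 - <<'E'
from h import *
o=ctrl.get_obs(); w=snapshot("wrist"); save(w,"w21.png"); print(o['tool_pos'],o['opening'])
E
```

```text
clock: 18.15
tool_pos: [0.4652, 0.1699, 0.1243]
orientation: [-89.9, 0.0, 95.0]
force: [-0.0, -0.8, -0.1]
opening: 0.0658
[0.46519743 0.1699174  0.12428393] 0.06575678510703423
```

View pics/w21.png

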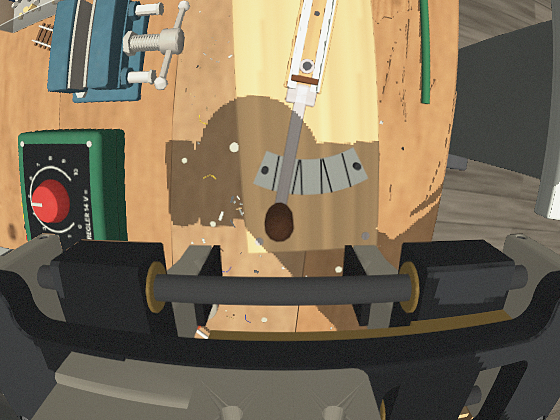

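The handle at (279,222) is centred between the fingers. Descend and grip.

```bash
python3 -m pendant '[[[0.02,1.55,-0.05,0,0,0,0.75],[0.02,1.55,-0.05,0,0,0,0.75],[0,1.55,-0.05,0,0,0,0.75],[0,1.55,-0.05,0,0,0,0.75],[0,1.4,0,0,0,0,0.75],[0,0,0,0,0,0,0.75],[0,0,0,0,0,0,0.2],[0,0,0,0,0,0,0.2],[0,0,0,0,0,0,0.2],[0,0,0,0,0,0,0.2],[0,0,0,0,0,0,0.2],[0,0,0,0,0,0,0.2]]]'
python3 -m pendant '[[[0,0,0,0,0,0,0.2],[0,0,0,0,0,0,0.2],[0,0,0,0,0,0,0.2],[0,0,0,0,0,0,0.2]]]'
python3 - <<'E'
from h import *
o=ctrl.get_obs(); w=snapshot("wrist"); save(w,"w22.png",(180,100,200,150),4); print(o['tool_pos'],o['opening'],o['force'])
E
```

```text
clock: 19.2
tool_pos: [0.468, 0.1697, 0.0496]
orientation: [-90.0, -0.0, 94.9]
force: [0.3, -0.3, -0.6]
opening: 0.0313
clock: 19.53
tool_pos: [0.4679, 0.1696, 0.0492]
orientation: [-90.0, -0.0, 94.9]
force: [-1.1, -0.5, 3.6]
opening: 0.0209
[0.4678957  0.16956121 0.04923892] 0.020877557920743334 [-1.13846496 -0.48793638  3.60184426]
```

View pics/w22.png

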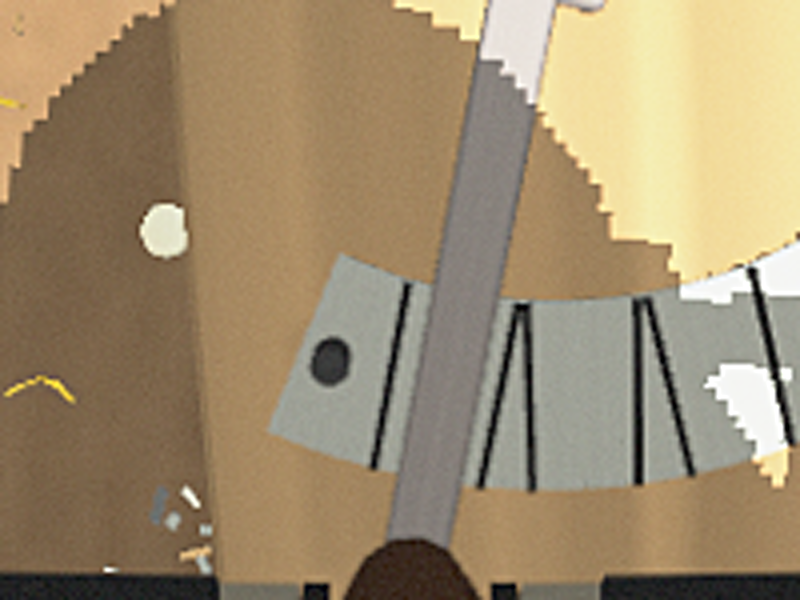

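```bash
python3 -m pendant '[[[0.05,0,0.35,0,0,0,0.2],[0.06,0,0.36,0,0,0,0.2],[0.05,0,0.35,0,0,0,0.2],[0.05,0,0.35,0,0,0,0.2],[0.01,0,0.35,0,0,0,0.2],[0,0,0.36,0,0,0,0.2],[0.01,0,0.36,0,0,0,0.2],[0.01,0,0.35,0,0,0,0.2],[0,0,0,0,0,0,0.2],[0,0,0,0,0,0,0.2]]]'
python3 - <<'E'
from h import *
o=ctrl.get_obs(); w=snapshot("wrist"); save(w,"w23.png",(180,100,200,150),4); print(o['tool_pos'],o['opening'],o['force'])
s=snapshot("scene"); save(s,"s23.png",(180,230,200,150),4)
E
```

```text
clock: 20.42
tool_pos: [0.4394, 0.1708, 0.0493]
orientation: [-90.1, -0.1, 94.9]
force: [0.6, 4.2, 0.2]
opening: 0.0206
[0.43944457 0.17077293 0.04934292] 0.020616726594063512 [0.57293524 4.22022319 0.1531909 ]
```

View pics/w23.png

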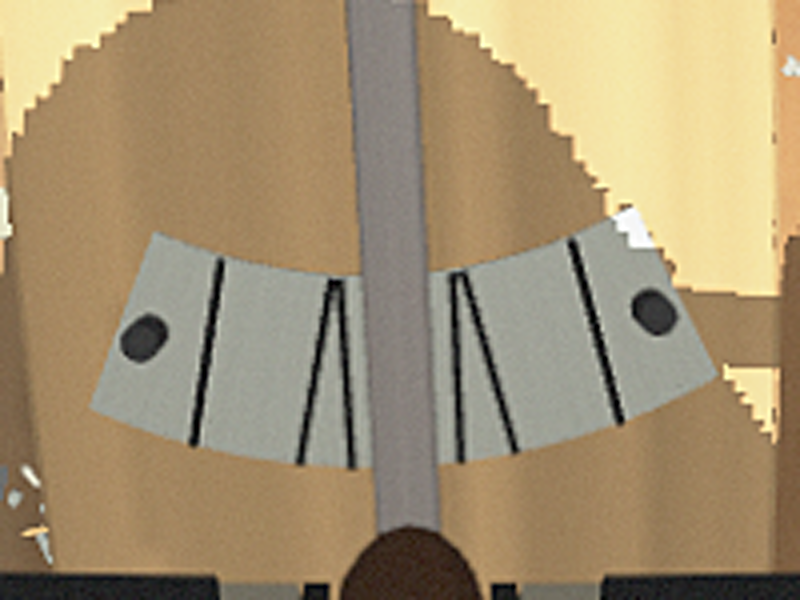

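View pics/s23.png

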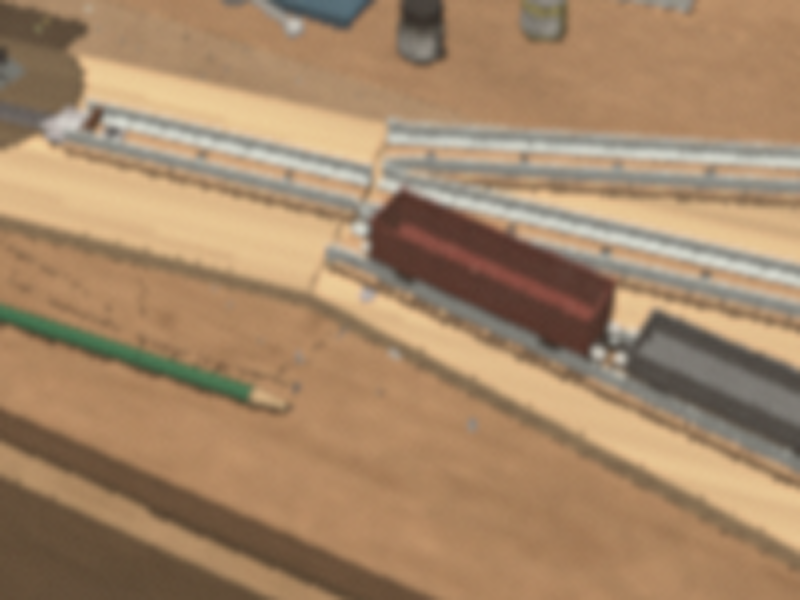

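In the wrist crop the bar centre is at x≈400 and the middle pair's centre is at ≈402. Releasing, rising, and checking from above.

```bash
python3 -m pendant '[[[0,0,0,0,0,0,0.75],[0,0,0,0,0,0,0.75],[0,0,0,0,0,0,0.75],[0,0,0,0,0,0,0.75],[0,0,0,0,0,0,0.75],[0,-1,0,0,0,0,0.75],[0,-2,0,0,0,0,0.75],[0,-3,0,0,0,0,0.75],[0,-3,0,0,0,0,0.75],[-2,-2,0,0,0,0,0.75],[-2,-2,0,0,0,0,0.75],[-2,-2,0,0,0,0,0.75]]]'
python3 -m pendant '[[[-2.3,-1.7,0,0,0,0,0.75],[-2.3,-1.7,0,0,0,0,0.75],[-2.3,-1.7,0,0,0,0,0.75],[-2.3,-1.7,0,0,0,0,0.75],[-2.3,-1.7,0,0,0,0,0.75],[-2.3,-1,0,0,0,0,0.75],[0,0,0,0,0,0,0.75],[0,0,0,0,0,0,0.75]]]'
python3 - <<'E'
from h import *
o=ctrl.get_obs(); w=snapshot("wrist"); save(w,"w24.png",(80,0,400,260),2);save(w,"w24b.png",(200,0,140,150),4); print(o['tool_pos'],o['orientation'])
s=snapshot("scene"); save(s,"s24.png",(110,180,340,200),2.3)
E
```

```text
clock: 21.52
tool_pos: [0.444, 0.1089, 0.2001]
orientation: [-90.0, -0.0, 94.9]
force: [1.0, 0.7, -0.4]
opening: 0.0654
clock: 22.18
tool_pos: [0.456, -0.0288, 0.2943]
orientation: [-90.0, -0.0, 94.7]
force: [0.6, 1.1, -0.6]
opening: 0.0657
[ 0.45600258 -0.0287606   0.29426639] [-9.00235680e+01 -2.69217182e-02  9.47003727e+01]
```

View pics/w24.png

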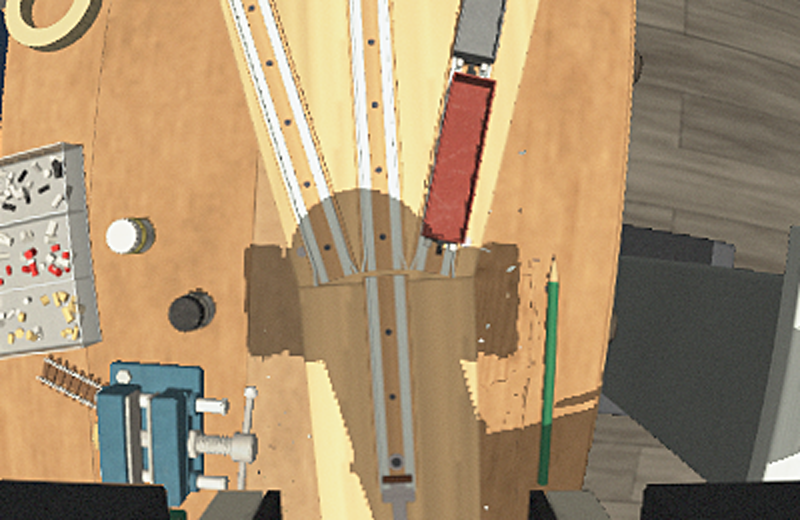

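View pics/s24.png

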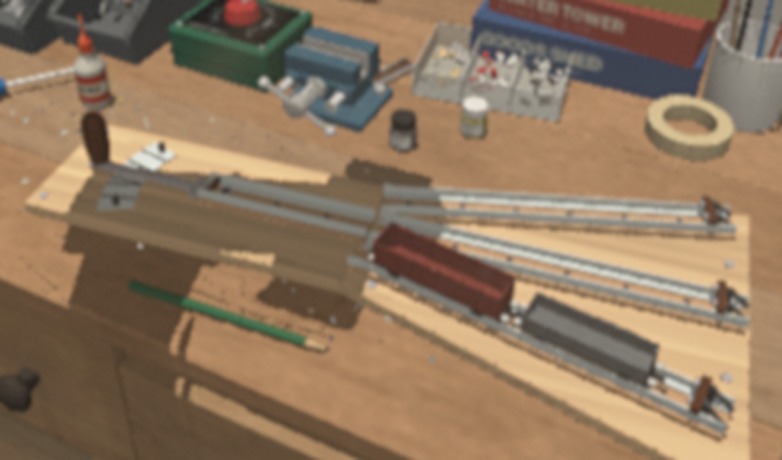

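View pics/w24b.png

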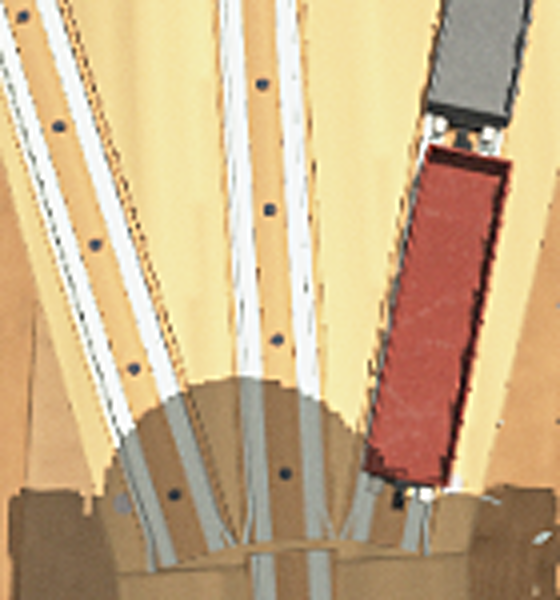

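```bash
python3 trk.py
python3 - <<'E'
from h import *
o=ctrl.get_obs(); w=snapshot("wrist"); s=snapshot("scene"); save(s,"s25.png",(280,270,120,90),6); save(w,"w25.png",(300,10,45,40),12)
u=np.array([np.cos(-1.67),np.sin(-1.67)]); piv=np.array([.4545,.0505]); a=lambda x:(x[:2]-piv)@u
Q=lambda c,z: topt(w,(200+c[0]/4-.4,c[1]/4-.4),z,o)
lf=(a(Q((428,148),.0535))+a(Q((511,158),.0535)))/2; lr=(a(Q((366,470),.0535))+a(Q((446,486),.0535)))/2
sr=(a(Q((425,108),.0455))+a(Q((505,120),.0455)))/2
print('long front',lf,'rear',lr,'len',lf-lr,'short rear',sr,'gap',sr-lf)
for th in("glue","jar"):
    for r in silhouettes(s,th): print(th,r['confidence'],r['bbox'])
E
```

```text
sc short wagon shift px [0.43 0.14] mean diff 6.42
sd short wagon shift px [-0.1   1.01] mean diff 10.16
long front 0.25873990556277443 rear 0.15452490210410383 len 0.1042150034586706 short rear 0.2735985560611891 gap 0.014858650498414672
glue 0.86 [145.0, 196.3, 14.0, 33.8]
jar 0.74 [278.8, 230.1, 14.3, 14.9]
```

View pics/s25.png

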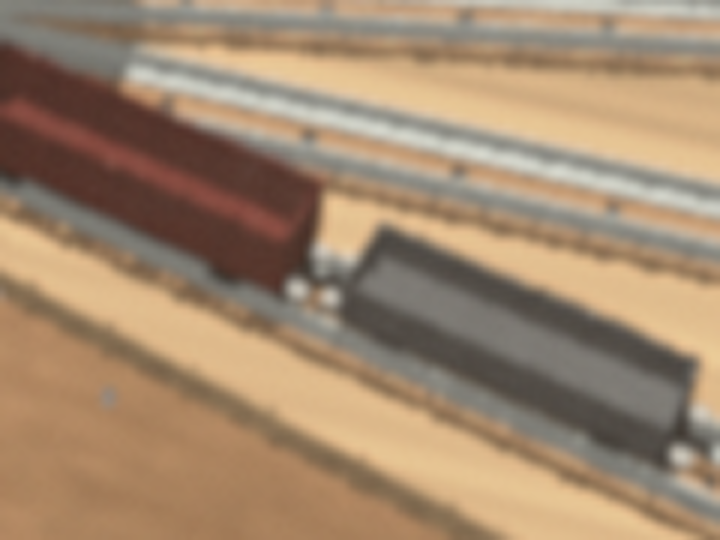

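View pics/w25.png

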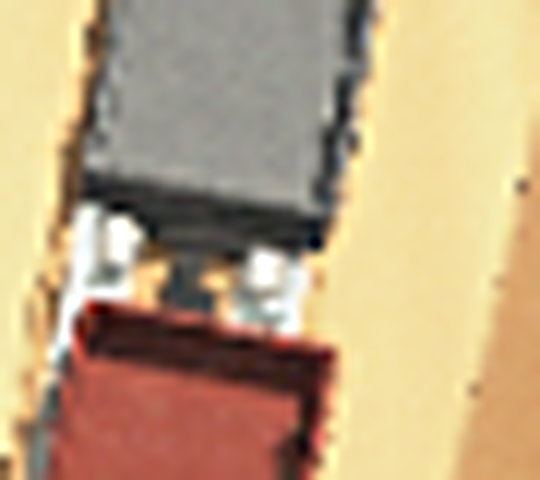

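```bash
python3 -c "
from plant import ctrl
print(ctrl.close_job())"
```

```text
the job is handed in; nothing more can be done
None
```

I handed the job in at about 22.5 s on the robot's clock. The red long wagon stands in the near road with its couplings against the short wagon, and the empty plate is back on the middle road.

**What I did:** I gripped the lever and swung the plate to the near road's marks. It overshot by about 2–3 mm on the first swing, so I brought it back to the marks. I pushed the long wagon off the plate with the shut fingers, along the rails and without lifting it, creeping the last few millimetres until the short wagon just began to move. Then I backed off, brought the lever to its middle mark, let go and rose clear.

**Last checks:**
- **Plate:** the lever bar sat within about 0.3 mm of the middle of its bracket before I let go. From above, the plate's rails run straight into the middle road.
- **Wagons:** the tracked image patch on the short wagon moved about half a pixel, roughly 1 mm, and did not move again afterwards. The spacing between the wagons stopped changing during the push, which I took as the couplings meeting.
- **Gap between end walls:** I measured 15 mm where I expected 17 mm. Picking edges in the image could account for that difference.
- **Glue bottle and jars:** they look standing and unmoved in the last pictures. The network found the glue bottle and one jar near where they started. I judged the second jar only by eye.

**Disagreements along the way:** the scene and side cameras differed by about 4 mm when I located the yard. The near road measured −0.22 to −0.25 rad against the stated −0.26, so I relied on the marks and the rails rather than on angles.

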